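# Put the toy saucepan away in the blocked drawer

### The arm

A 7-joint arm with a two-finger parallel gripper is mounted at the origin on the work surface. World frame = base frame: x ahead of the robot, y to its left, z up, the work surface at z = 0. Lengths are in m, angles in rad, forces in N, time in s.
With the tool pointing down it reaches from about 0.4 to 0.875 m from the base axis. Payload 19.3 kg.
Tool frame: the origin (TCP) lies midway between the tips of the shut fingers; the grasp point (between the pads) lies 19 mm behind it; z points along the fingers, y is the line along which they close (so a half turn about z gives the same grasp; the last joint's range is limited). The gripper opens to 85 mm and grips with 20 to 120 N. Pads are 22 mm wide; open, the fingers measure 114 mm over their backs; the gripper's body (76 mm by 85 mm) begins 54 mm behind the grasp point. The pads swing forward as they close: fully open they stand 13 mm farther back than shut.
Start: joints at [-1.298, 0.521, -0.036, 1.599, 0.021, 1.021, -0.113], TCP at [0.21, 0.589, 0.231] pointing down, gripper open.
Joint ranges: [-2.91, 2.91], [-0.3, 2.13], [-1.5, 1.42], [0.17, 2.43], [-1.26, 4.41], [0.16, 1.93], [-2.52, 2.52]. Speed limits (rad/s): [1.89, 1.89, 2.39, 2.39, 3.01, 3.01, 3.01].

### API

Orientations are given as a unit quaternion [w, x, y, z].
In Python, from plant import ctrl gives the robot as it stands.
- The arm moves only by the tool drive_tool, never from a script. Its argument "series" is a list of rows, each an object with "gripper": the opening, from 0 (shut) to 1 (fully open); "delta_pos": the shift along the tool's x, y, z in m, a list of three; "turn": the turn, a rotation vector about the tool's x, y, z in degrees, a list of three. In form: [{"gripper": gripper, "delta_pos": [x, y, z], "turn": [rx, ry, rz]}, ...]. A call has 1 to 20 rows; each row shifts and turns the commanded pose from where the row before left it, along the tool's axes as they then stand; what a row does not reach is not made up. A row lasts 1/10 s, in which the tool goes at most 50 mm and 8.59 degrees, less where a joint would pass 70% of its speed; a pose out of reach is approached as far as the arm can. A call is refused whole if a number of a shift passes 0.05 or a number of a turn 8.59, either way. A call with a gripper value outside its range is refused whole. The fingers move at their own pace and stop on an object; "force" is the grip in N (left out, the last holds). Time passes only in rows, so rows that do not move let the fingers close. It gives the time, the measured TCP pose, the force, the opening and the grip force at its end, in the units of the state.
- ctrl.get_obs(): the state, without advancing time (a new reading comes with each control period).
- ctrl.camera(name): name is "scene" or "top" or "wrist"; returns (picture, depth): 400x640x3 uint8, blue, green, red; 400x640 float32, m along the optical axis (not along the pixel's ray), 0 where there is no reading.
- ctrl.camera_params(name): a dict with "fx", "fy", "cx", "cy" (pixels), "position" and "rotation" of the camera in the world. Camera axes: x right, y up, looking along -z (the intrinsics and any distortion apply to the point x, -y, -z); pixel columns grow to the right and rows downward; lengths in m; the calibration is good to about 2 mm. A picture is of the moment at which its call begins: read the wrist's pose just before it. camera_params takes no time and is no camera call; for the wrist camera it gives the pose at the moment of the call.
- ctrl.close_job(): hands the job in; it is judged then, once.
Trained networks look in the newest picture that a camera, given by its name, has taken for a name from the list of things; names that differ only in an ending like _2 or _b are one class to them, and where a whole thing is asked for, a point or a joint stands for the part that bears it (a point fixed in the world has none). Each returns a list of dicts, best first, with "score" (0 to 1); they miss things now and then, are a little off and sometimes report something else, mostly with a low value. They report only what shows in the picture. A call takes as long as a camera call. They do not tell look-alikes from the thing itself.
- ctrl.search_frame(query, camera): "centre" ([column, row] in pixels, amid what is visible of it).
- ctrl.pinpoint(query, camera): "centre" ([column, row] in pixels: a listed point, or the origin of a listed thing).
The state is a dict: "clock": time; "joint_positions": joint angles; "dq": joint speeds; "tau": joint torques, N m; "ee_pos": TCP position; "tcp_rot": TCP orientation; "contact_force": force on the tool from outside, world axes, zero at the start; "wrist_torque": the same for the moment, N m; "width": finger opening in m; "finger_force": force on a finger pad.
Only numpy, scipy, OpenCV 4.12 (cv2) and the standard library are available. Lean on these libraries where they do the work, as an engineer would, in place of code of your own. Each camera call takes 0.05 s, during which the arm holds its last target. There are 200 camera calls.

### The job

Put the toy saucepan away in the drawer of the blue kitchen unit. Two of the three toys (bottle, stool, pepper mill) stand in that drawer's way: first lift those two onto the cork mat, standing upright, while the drawer is still shut; then pull the drawer well open, set the saucepan upright on its floor, and push the drawer fully shut. Leave the third toy (in front of the white unit), the white drawer, the dish rack and the mug as they are, and knock nothing over.

Things in the scene. Friction and masses are not known exactly. Their poses are not given: they have to be found in the camera images.
- blue: the blue toy kitchen unit, a fixed box 200 deep (x) x 200 wide (y) x 100 mm high with one drawer; origin at the centre of its underside; its front faces its own -x, at x = -100 mm, and the drawer slides out along its -x. It stands beside the white unit, to the left or right of it, with about 10 mm between them
- blue_drawer0 (a joint): how far the blue unit's drawer is pulled out, in m: 0 is fully shut, 0.134 fully open. The drawer front is 194 mm wide, 15 mm thick, its top edge about 89 mm above the table. Stiff sliding: it stays where it is left
- blue_drawer0_handle (a point): middle of the blue drawer's steel bar handle, 62 mm above the table and 35 mm out from the drawer front; the bar is 11 mm thick, 100 mm long, along the unit's y; axes as the unit's
- blue_tray (a point): centre of the blue drawer's inner floor (moves with the drawer), 22 mm above the table; axes as the unit's. The space inside is 155 mm along x by 158 mm along y, its side walls 56 mm high over the floor and 6 mm thick. With the drawer fully open, the floor from x = -77 to x = +50 mm of this point is open from above; the rest lies under the unit's top, which leaves 60 mm of height
- white: the white toy kitchen unit, fixed, same size, shape and axes as the blue one; to be left alone
- white_drawer0 (a joint): how far the white unit's drawer is pulled out, in m (0 shut); to be left alone
- mat: square cork mat, 190 x 190 x 3 mm, fixed flat on the table on the robot's left or right; origin at the centre of its underside, sides along its x and y
- saucepan: steel toy saucepan on the table, on the other side from the mat: cup 60 mm in diameter and 42 mm high, origin at the centre of the cup's underside, z up. A black handle points along its own -x: it runs from 28 to 95 mm from the cup's axis, is 12 mm wide (y) and 10 mm thick, its middle 30 mm above the underside. Overall 125 mm long, 85 to 170 g
- bottle: green glass bottle with a white twist cap, standing, 130 mm high: body 50 mm in diameter up to 68 mm, shoulder narrowing to a neck 23 mm in diameter from 84 mm up, cap 28 mm in diameter from 106 to 130 mm. Origin at the centre of its underside, z up
- stool: red plastic toy kitchen stool, standing: seat 50 mm (its x) by 76 mm (its y), 12 mm thick, its top 95 mm above the floor, on four legs. Origin on the floor under the seat's centre, z up
- mill: dark wooden toy pepper mill, standing: 120 mm high, foot 48 mm in diameter, waist 34 mm at 60 mm, head 44 mm in diameter from 80 to 100 mm, rounding to a tip. Origin at the centre of its underside, z up
- rack: wooden toy dish rack holding three white plastic plates, on top of the white unit: 120 x 102 mm, 108 mm high over the unit's top. Origin at the centre of its underside. To be left alone
- mug: orange toy mug, 56 mm in diameter, 55 mm high, on top of the blue unit; origin at the centre of its underside. To be left alone
Things that resemble listed ones, but are neither listed nor needed, are in the scene too. Of the things like the stool, leave any that is pink; of the rest the larger one is meant.

How it is judged:
By the outcome, as a careful person would: the job done as asked, in the order asked, and still so for the second after the job is handed in, with the robot touching nothing.
It also fails if it takes over 72 s, if anything falls off the work surface, if the arm or the gripper's body presses on something with over 40 N, if the wrist force passes 120 N, or if a joint passes its speed limit or range.

## Working session

There is one attempt and no reset: what is moved stays moved. The work goes in short steps, Python scripts to look and compute and a tool call to move; the robot and the scene stay as the last step left them, time stands still between calls to the robot, and variables do not carry over. Pictures are saved under pics/ and viewed, at most 10 in all, crops included, and the job is handed in when it is done.

Besides the shell and the picture viewer there is one more tool, called after "Emit:" by a JSON object that holds its "name" and its "arguments", one argument or row to a line. drive_tool: Moves the arm, as the interface text tells. Its arguments: {"type":"object","properties":{"series":{"type":"array","items":{"type":"object","properties":{"gripper":{"type":"number"},"delta_pos":{"type":"array","items":{"type":"number"}},"turn":{"type":"array","items":{"type":"number"}}}}},"force":{"type":"number"}},"required":["series"]}

```bash
mkdir -p pics; cat > h.py <<'E'
import numpy as np, cv2
from plant import ctrl
from scipy.spatial.transform import Rotation as R
def rot(p):
    r=np.array(p["rotation"],float)
    return r if r.shape==(3,3) else R.from_quat(np.roll(r,-1)).as_matrix()
def ray(p,u,v):
    d=np.array([(u-p["cx"])/p["fx"],-(v-p["cy"])/p["fy"],-1.]); return rot(p)@d
def at_z(p,u,v,z):
    d=ray(p,u,v); o=np.array(p["position"]); return o+d*(z-o[2])/d[2]
def cloud(p,dep):
    v,u=np.mgrid[:dep.shape[0],:dep.shape[1]]
    d=np.stack([(u-p["cx"])/p["fx"],-(v-p["cy"])/p["fy"],-np.ones(u.shape)],-1)*dep[...,None]
    return d@rot(p).T+np.array(p["position"])
E
python3 - <<'E'
from h import *
np.set_printoptions(precision=3,suppress=True)
o=ctrl.get_obs(); print(o["clock"],o["ee_pos"],o["tcp_rot"],o["width"])
for c in("top","scene"):
    im,d=ctrl.camera(c); p=ctrl.camera_params(c); print(c,p)
    cv2.imwrite(f"pics/{c}.png",im); np.savez(f"{c}.npz",im=im,d=d)
    P=cloud(p,d)
    for q in["blue","white","blue_drawer0_handle","blue_tray","mat","saucepan","bottle","stool","mill","rack","mug"]:
        for r in ctrl.pinpoint(q,c):
            if r["score"]<.2: continue
            u,v=r["centre"]; ui,vi=int(min(max(u,0),639)),int(min(max(v,0),399))
            print(q,round(r["score"],2),np.round([u,v]),"z0:",at_z(p,u,v,0)[:2],"depth pt",P[vi,ui])
E
```

```text
0.0 [0.21  0.588 0.231] [-0.     0.171  0.985 -0.001] 0.08528269071801374
top {'fx': 485.800220340103, 'fy': 485.800220340103, 'cx': 320.90935590455746, 'cy': 197.43293842560277, 'position': array([ 0.444, -0.017,  1.157]), 'rotation': array([ 0.715,  0.035, -0.03 , -0.697])}
blue 0.56 [280. 145.] z0: [0.677 0.096] depth pt [0.658 0.087 0.101]
mat 0.9 [457. 260.] z0: [ 0.41  -0.332] depth pt [ 0.411 -0.328  0.006]
bottle 0.85 [246. 222.] z0: [0.488 0.17 ] depth pt [0.487 0.156 0.085]
stool 0.88 [302. 282.] z0: [0.351 0.032] depth pt [0.358 0.029 0.067]
stool 0.81 [228. 280.] z0: [0.35  0.206] depth pt [0.356 0.194 0.066]
stool 0.64 [292. 224.] z0: [0.485 0.061] depth pt [0.482 0.056 0.095]
mill 0.72 [360. 232.] z0: [ 0.472 -0.103] depth pt [ 0.471 -0.094  0.114]
mug 0.92 [296. 116.] z0: [0.748 0.057] depth pt [0.72  0.051 0.108]
mug 0.37 [184. 263.] z0: [0.388 0.312] depth pt [0.39  0.312 0.002]
scene {'fx': 444.3198665343875, 'fy': 444.3198665343875, 'cx': 319.0887749181902, 'cy': 197.8324410463254, 'position': array([ 1.002, -0.184,  0.892]), 'rotation': array([0.791, 0.222, 0.148,
[... 405 characters left out ...]
 [383. 257.] z0: [0.692 0.089] depth pt [0.726 0.056 0.105]
mat 0.6 [166. 205.] z0: [ 0.4   -0.329] depth pt [ 0.4   -0.329  0.003]
saucepan 0.76 [407. 130.] z0: [0.393 0.296] depth pt [0.402 0.287 0.016]
bottle 0.7 [376. 172.] z0: [0.482 0.166] depth pt [0.501 0.152 0.035]
stool 0.8 [336. 186.] z0: [0.488 0.059] depth pt [0.519 0.043 0.055]
stool 0.8 [306. 144.] z0: [0.344 0.037] depth pt [ 0.34   0.037 -0.002]
stool 0.8 [364. 132.] z0: [0.36  0.189] depth pt [0.359 0.189 0.   ]
mill 0.84 [270. 201.] z0: [ 0.473 -0.1  ] depth pt [ 0.488 -0.103  0.03 ]
rack 0.94 [283. 274.] z0: [ 0.655 -0.127] depth pt [ 0.734 -0.14   0.202]
mug 0.55 [380. 256.] z0: [0.688 0.083] depth pt [0.725 0.051 0.106]
```

View pics/top.png

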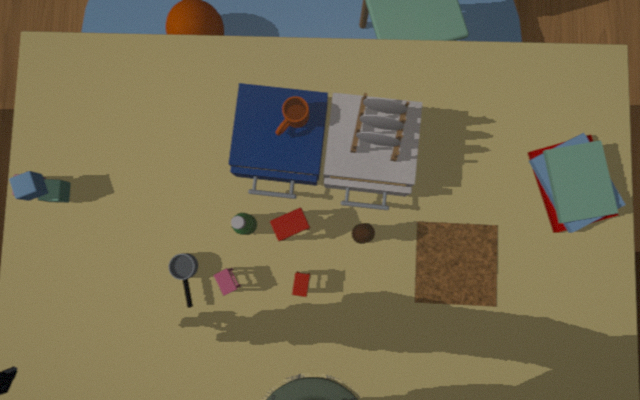

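View pics/scene.png

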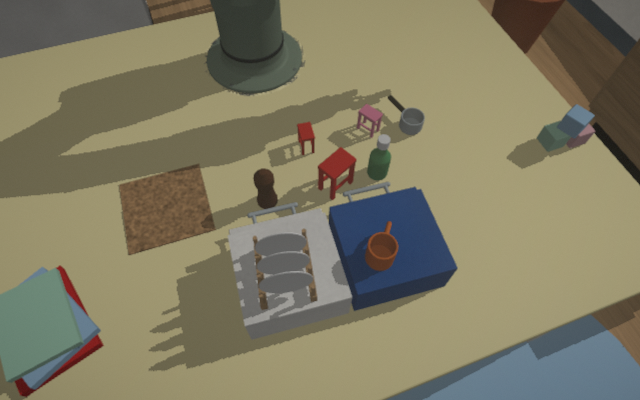

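The top view shows the bottle at (244,223), the mill at (362,232), the saucepan at (183,266) with its handle towards (189,305), and the mat at (457,263). There are three stool-like things: a large red one at (290,224), a small red one at (301,284) and a pink one at (228,281). I choose the large red stool at (290,224). It and the bottle stand in front of the blue unit, and the mill stands in front of the white one.

```bash
cat > m.py <<'E'
from h import *
np.set_printoptions(precision=4,suppress=True)
for c in("top","scene"):
    z=np.load(c+".npz"); im=z["im"];d=z["d"];p=ctrl.camera_params(c);P=cloud(p,d)
    hsv=cv2.cvtColor(im,cv2.COLOR_BGR2HSV); H,S,V=[hsv[...,i].astype(int) for i in range(3)]
    X,Y,Z=P[...,0],P[...,1],P[...,2]
    def box(x0,x1,y0,y1,z0,z1): return (d>0)&(X>x0)&(X<x1)&(Y>y0)&(Y<y1)&(Z>z0)&(Z<z1)
    def rect(n,m):
        q=P[m]
        if len(q)<5: print(c,n,"few");return
        r=cv2.minAreaRect(q[:,:2].astype(np.float32)*1000)
        print(c,n,len(q),"z",np.median(q[:,2]),"mean",q[:,:2].mean(0),"rect",np.round(np.array(r[0])/1000,4),np.round(r[1],1),round(r[2],1))
    rect("blue top",box(.5,.9,-.3,.3,.09,.108)&(H>100)&(H<130)&(S>100))
    rect("white top",box(.5,.9,-.3,.3,.09,.11)&(S<60))
    red=((H<8)|(H>172))&(S>150)
    rect("stool seat",box(.42,.6,0,.12,.085,.105)&red)
    rect("small red",box(.28,.42,-.05,.1,.05,.1)&red)
    rect("pink",box(.28,.42,.12,.25,.05,.1))
    rect("bottle cap",box(.42,.54,.11,.21,.118,.14))
    rect("bottle",box(.42,.54,.11,.21,.02,.14)&(H>40)&(H<90))
    rect("mill",box(.4,.54,-.16,-.04,.08,.13))
    rect("pan rim",box(.33,.45,.24,.36,.036,.05))
    rect("pan handle",box(.27,.42,.2,.36,.022,.042)&(V<50))
    rect("mat",box(.25,.55,-.48,-.2,-.01,.02)&(H<18)&(S>100)&(V<190))
    rect("bluehandle",box(.5,.575,.02,.2,.05,.08))
    rect("drawer front top",box(.55,.62,0,.22,.08,.095)&(H>100)&(H<130))
    rect("table",box(.2,.3,-.3,.3,-.05,.05))
z=np.load("top.npz")["im"][170:310,150:390]; cv2.imwrite("pics/crop.png",cv2.resize(z,(720,420),interpolation=cv2.INTER_CUBIC))
E
python3 m.py
```

```text
top blue top 6307 z 0.10074777108265986 mean [0.6852 0.0962] rect [0.685  0.0916] [197.8 200.4] 85.0
top white top 5851 z 0.10074377259402922 mean [ 0.6642 -0.106 ] rect [ 0.677  -0.0125] [412.1 206.1] 84.8
top stool seat 738 z 0.09596370386855113 mean [0.4825 0.0598] rect [0.4828 0.0595] [48.9 73.9] 25.5
top small red 307 z 0.06443722741308577 mean [0.3511 0.0326] rect [0.3508 0.0325] [31.2 48.9] 82.7
top pink 379 z 0.06616452821086005 mean [0.3517 0.2013] rect [0.3514 0.2021] [51.7 36. ] 27.9
top bottle cap 144 z 0.13074523127324467 mean [0.4825 0.1676] rect [0.4825 0.1676] [25.5 25.8] 0.4
top bottle 251 z 0.07435971847071299 mean [0.4803 0.1577] rect [0.4816 0.1639] [40.6 44.9] 80.6
top mill 325 z 0.11020505038815731 mean [ 0.4675 -0.1023] rect [ 0.4675 -0.1031] [41.4 42.5] 45.3
top pan rim 162 z 0.04129181915140989 mean [0.3742 0.3066] rect [0.374 0.31 ] [59.4 75.6] 73.3
top pan handle 117 z 0.03505474918112417 mean [0.3309 0.296 ] rect [0.3443 0.3016] [107.4  57.3] 7.2
top mat 6197 z 0.003857219251619748 mean [ 0.4026 -0.3297] rect [ 0.4037 -0.3293] [190.4 188.3] 88.6
top blueha
[... 1025 characters left out ...]
0.10594727009819316 mean [ 0.479  -0.1054] rect [ 0.4746 -0.1049] [42.7 35.9] 72.2
scene pan rim 149 z 0.040664380134635136 mean [0.3813 0.3071] rect [0.3773 0.3012] [76.8 59.4] 46.6
scene pan handle 37 z 0.03294365623100082 mean [0.322  0.2892] rect [0.3212 0.2898] [52.1  6.4] 13.8
scene mat 5785 z 0.003202523645024824 mean [ 0.411  -0.3308] rect [ 0.4063 -0.33  ] [189.5 190.7] 88.6
scene bluehandle 441 z 0.06636568859046421 mean [0.5383 0.1126] rect [0.5409 0.114 ] [ 73.7 152.6] 6.0
scene drawer front top 278 z 0.08803528415264517 mean [0.5926 0.097 ] rect [0.5925 0.0982] [195.5  15.5] 87.5
scene table 6596 z 0.0002760891556795597 mean [ 0.2499 -0.0198] rect [ 0.25 -0.  ] [100.  599.9] 0.0
```

View pics/crop.png

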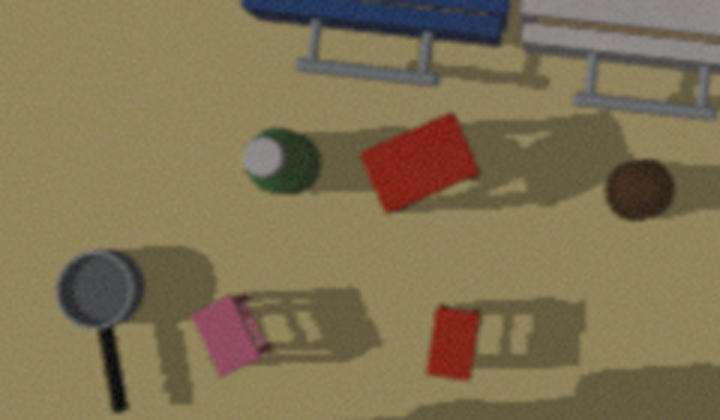

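The crop shows the large red stool at crop (419,162), which is 50x76 mm in the depth data. The small red one is at (453,342) and the pink one at (230,335). So the bottle and the large red stool go to the mat. Next is a helper that works out the rows.

```bash
cat > plan.py <<'E'
# usage: plan.py [x y z yawdeg vmax] ... ; yaw = world angle of the closing axis (mod 180)
from h import *
import sys,json
o=ctrl.get_obs(); p=np.array(o["ee_pos"]); M=R.from_quat(np.roll(o["tcp_rot"],-1)).as_matrix()
print("t",round(o["clock"],2),"p",np.round(p,4),"tilt",np.round(M[:2,2],3),"q",np.round(o["joint_positions"],2))
a=[float(v) for v in sys.argv[1:]]
yaw=np.degrees(np.arctan2(M[1,1],M[0,1]))
for i in range(0,len(a),5):
    t=np.array(a[i:i+3]); dy=(a[i+3]-yaw+90)%180-90
    D=t-p; n=max(int(np.ceil(np.linalg.norm(D)/a[i+4])),int(np.ceil(abs(dy)/8.3)),1)
    if np.linalg.norm(D)>.1: w=np.ones(n+2); w[[0,-1]]=.5;n+=1; w=np.r_[.5,np.ones(n-1),.5]; 
    else: w=np.ones(n)
    w/=w.sum(); rows=[]
    for f in w:
        y=np.radians(yaw); tx=np.array([-np.sin(y),np.cos(y),0]);ty=np.array([np.cos(y),np.sin(y),0])
        # tool z down: x = y x z
        tx=np.cross(ty,[0,0,-1.])
        rem=D*f; rows.append(([round(float(rem@tx),4),round(float(rem@ty),4),round(float(-rem[2]),4)],round(-dy*f,2)))
        yaw+=dy*f
    print(f"-> {t} yaw {yaw:.1f} rows {len(rows)}")
    for r in rows: print(r[0],r[1])
    p=t
E
python3 plan.py .484 .1675 .20 25.5 .045 .484 .1675 .092 25.5 .04
```

```text
t 1.2 p [0.2101 0.5886 0.2313] tilt [-0.  0.] q [-1.3   0.52 -0.04  1.6   0.02  1.02 -0.11]
-> [0.484  0.1675 0.2   ] yaw 25.5 rows 14
[-0.0154, -0.0117, 0.0012] 1.73
[-0.0314, -0.0225, 0.0024] 3.45
[-0.0327, -0.0206, 0.0024] 3.45
[-0.0339, -0.0186, 0.0024] 3.45
[-0.035, -0.0165, 0.0024] 3.45
[-0.0359, -0.0143, 0.0024] 3.45
[-0.0367, -0.0122, 0.0024] 3.45
[-0.0373, -0.0099, 0.0024] 3.45
[-0.0379, -0.0077, 0.0024] 3.45
[-0.0383, -0.0054, 0.0024] 3.45
[-0.0385, -0.0031, 0.0024] 3.45
[-0.0386, -0.0007, 0.0024] 3.45
[-0.0386, 0.0016, 0.0024] 3.45
[-0.0192, 0.002, 0.0012] 1.73
-> [0.484  0.1675 0.092 ] yaw 25.5 rows 5
[0.0, 0.0, 0.0135] 0.0
[0.0, 0.0, 0.027] 0.0
[0.0, 0.0, 0.027] 0.0
[0.0, 0.0, 0.027] 0.0
[0.0, 0.0, 0.0135] 0.0
```

Emit:
{"name": "drive_tool", "arguments": {
  "series": [
    {"gripper": 0.7, "delta_pos": [-0.0154, -0.0117, 0.0012], "turn": [0, 0, 1.73]},
    {"gripper": 0.7, "delta_pos": [-0.0314, -0.0225, 0.0024], "turn": [0, 0, 3.45]},
    {"gripper": 0.7, "delta_pos": [-0.0327, -0.0206, 0.0024], "turn": [0, 0, 3.45]},
    {"gripper": 0.7, "delta_pos": [-0.0339, -0.0186, 0.0024], "turn": [0, 0, 3.45]},
    {"gripper": 0.7, "delta_pos": [-0.035, -0.0165, 0.0024], "turn": [0, 0, 3.45]},
    {"gripper": 0.7, "delta_pos": [-0.0359, -0.0143, 0.0024], "turn": [0, 0, 3.45]},
    {"gripper": 0.7, "delta_pos": [-0.0367, -0.0122, 0.0024], "turn": [0, 0, 3.45]},
    {"gripper": 0.7, "delta_pos": [-0.0373, -0.0099, 0.0024], "turn": [0, 0, 3.45]},
    {"gripper": 0.7, "delta_pos": [-0.0379, -0.0077, 0.0024], "turn": [0, 0, 3.45]},
    {"gripper": 0.7, "delta_pos": [-0.0383, -0.0054, 0.0024], "turn": [0, 0, 3.45]},
    {"gripper": 0.7, "delta_pos": [-0.0385, -0.0031, 0.0024], "turn": [0, 0, 3.45]},
    {"gripper": 0.7, "delta_pos": [-0.0386, -0.0007, 0.0024], "turn": [0, 0, 3.45]},
    {"gripper": 0.7, "delta_pos": [-0.0386, 0.0016, 0.0024], "turn": [0, 0, 3.45]},
    {"gripper": 0.7, "delta_pos": [-0.0192, 0.002, 0.0012], "turn": [0, 0, 1.73]},
    {"gripper": 0.7, "delta_pos": [0, 0, 0], "turn": [0, 0, 0]}
  ]
}}

```text
clock: 2.7
ee_pos: [0.4852, 0.1648, 0.2001]
tcp_rot: [0.0, 0.536, 0.844, -0.0]
contact_force: [-0.1, 0.8, -0.2]
width: 0.06
finger_force: 0.0
```

```bash
cat > w.py <<'E'
from h import *
np.set_printoptions(precision=4,suppress=True)
def look(name):
    p=ctrl.camera_params("wrist"); im,d=ctrl.camera("wrist"); cv2.imwrite(f"pics/{name}.png",im)
    P=cloud(p,d); hsv=cv2.cvtColor(im,cv2.COLOR_BGR2HSV).astype(int); return p,im,d,P,hsv
def rect(n,P,m):
    q=P[m]
    if len(q)<5: print(n,"few");return
    r=cv2.minAreaRect(q[:,:2].astype(np.float32)*1000)
    print(n,len(q),"z",np.median(q[:,2]).round(4),"rect",np.round(np.array(r[0])/1000,4),np.round(r[1],1),round(r[2],1))
E
python3 - <<'E'
from w import *
o=ctrl.get_obs();print(o["ee_pos"])
p,im,d,P,h=look("w1"); X,Y,Z=P[...,0],P[...,1],P[...,2]
b=lambda x0,x1,y0,y1,z0,z1:(d>0)&(X>x0)&(X<x1)&(Y>y0)&(Y<y1)&(Z>z0)&(Z<z1)
rect("cap",P,b(.44,.53,.13,.21,.12,.14)); rect("stool",P,b(.42,.55,0,.12,.085,.105)); rect("handle",P,b(.5,.58,.03,.2,.055,.08)); print(p["position"])
rect("pan",P,b(.3,.45,.25,.37,.036,.05))
E
python3 plan.py .484 .1675 .092 25.5 .04
```

```text
[0.4852 0.1648 0.2001]
cap 1232 z 0.1299 rect [0.4822 0.167 ] [27.3 26.9] 68.5
stool 3212 z 0.0949 rect [0.4845 0.06  ] [47.8 76.7] 23.5
handle 1682 z 0.0661 rect [0.54   0.1066] [151.9  79.9] 90.0
[0.451  0.2339 0.3427]
pan 303 z 0.0415 rect [0.3927 0.2837] [44.5 10.5] 26.0
t 2.75 p [0.4844 0.1665 0.2001] tilt [ 0. -0.] q [-0.64  0.39  0.25  1.94 -0.13  0.83  0.12]
-> [0.484  0.1675 0.092 ] yaw 25.5 rows 5
[0.0001, 0.0, 0.0135] -0.02
[0.0003, 0.0, 0.027] -0.03
[0.0003, 0.0, 0.027] -0.03
[0.0003, 0.0, 0.027] -0.03
[0.0001, 0.0, 0.0135] -0.02
```

View pics/w1.png

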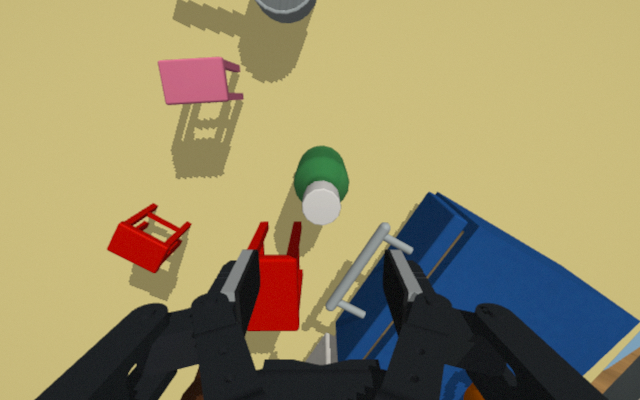

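The wrist view shows the bottle cap at (321,203), midway between the fingers and clear of the stool and the bar. I'll go down, grip and lift.

Emit:
{"name": "drive_tool", "arguments": {
  "force": 40,
  "series": [
    {"gripper": 0.7, "delta_pos": [0, 0, 0.02], "turn": [0, 0, 0]},
    {"gripper": 0.7, "delta_pos": [0, 0, 0.036], "turn": [0, 0, 0]},
    {"gripper": 0.7, "delta_pos": [0, 0, 0.034], "turn": [0, 0, 0]},
    {"gripper": 0.7, "delta_pos": [0, 0, 0.018], "turn": [0, 0, 0]},
    {"gripper": 0.7, "delta_pos": [0, 0, 0], "turn": [0, 0, 0]},
    {"gripper": 0.2, "delta_pos": [0, 0, 0], "turn": [0, 0, 0]},
    {"gripper": 0.1, "delta_pos": [0, 0, 0], "turn": [0, 0, 0]},
    {"gripper": 0.1, "delta_pos": [0, 0, 0], "turn": [0, 0, 0]},
    {"gripper": 0.1, "delta_pos": [0, 0, 0], "turn": [0, 0, 0]}
  ]
}}

```text
clock: 3.65
ee_pos: [0.4845, 0.1679, 0.0934]
tcp_rot: [0.0, 0.534, 0.846, 0.001]
contact_force: [-0.4, -0.0, 6.9]
width: 0.0269
finger_force: 38.9
```

```bash
python3 plan.py .484 .1675 .245 25.5 .04 .455 -.385 .245 -20 .04 .455 -.385 .097 -20 .04
```

```text
t 3.65 p [0.4845 0.1679 0.0934] tilt [0.002 0.001] q [-0.59  0.56  0.19  2.02 -0.19  0.58  0.18]
-> [0.484  0.1675 0.245 ] yaw 25.5 rows 6
[-0.0, -0.0001, -0.0152] 0.0
[-0.0, -0.0001, -0.0303] 0.0
[-0.0, -0.0001, -0.0303] 0.0
[-0.0, -0.0001, -0.0303] 0.0
[-0.0, -0.0001, -0.0303] 0.0
[-0.0, -0.0001, -0.0152] 0.0
-> [ 0.455 -0.385  0.245] yaw -20.0 rows 16
[-0.0162, -0.0088, -0.0] 1.52
[-0.0329, -0.0167, -0.0] 3.03
[-0.0337, -0.015, -0.0] 3.03
[-0.0345, -0.0132, -0.0] 3.03
[-0.0351, -0.0113, -0.0] 3.03
[-0.0357, -0.0095, -0.0] 3.03
[-0.0361, -0.0076, -0.0] 3.03
[-0.0365, -0.0056, -0.0] 3.03
[-0.0367, -0.0037, -0.0] 3.03
[-0.0368, -0.0018, -0.0] 3.03
[-0.0369, 0.0002, -0.0] 3.03
[-0.0368, 0.0022, -0.0] 3.03
[-0.0367, 0.0041, -0.0] 3.03
[-0.0364, 0.006, -0.0] 3.03
[-0.036, 0.0079, -0.0] 3.03
[-0.0178, 0.0049, -0.0] 1.52
-> [ 0.455 -0.385  0.097] yaw -20.0 rows 6
[0.0, 0.0, 0.0148] 0.0
[0.0, 0.0, 0.0296] 0.0
[0.0, 0.0, 0.0296] 0.0
[0.0, 0.0, 0.0296] 0.0
[0.0, 0.0, 0.0296] 0.0
[0.0, 0.0, 0.0148] 0.0
```

Emit:
{"name": "drive_tool", "arguments": {
  "series": [
    {"gripper": 0.1, "delta_pos": [0, 0, -0.015]},
    {"gripper": 0.1, "delta_pos": [0, 0, -0.04]},
    {"gripper": 0.1, "delta_pos": [0, 0, -0.04]},
    {"gripper": 0.1, "delta_pos": [0, 0, -0.04]},
    {"gripper": 0.1, "delta_pos": [0, 0, -0.017]},
    {"gripper": 0.1, "delta_pos": [0, 0, 0]}
  ]
}}

```text
validation failed for argument at $.se...
```

Emit:
{"name": "drive_tool", "arguments": {
  "series": [
    {"gripper": 0.1, "delta_pos": [-0.0162, -0.0088, 0], "turn": [0, 0, 1.52]},
    {"gripper": 0.1, "delta_pos": [-0.0329, -0.0167, 0], "turn": [0, 0, 3.03]},
    {"gripper": 0.1, "delta_pos": [-0.0337, -0.015, 0], "turn": [0, 0, 3.03]},
    {"gripper": 0.1, "delta_pos": [-0.0345, -0.0132, 0], "turn": [0, 0, 3.03]},
    {"gripper": 0.1, "delta_pos": [-0.0351, -0.0113, 0], "turn": [0, 0, 3.03]},
    {"gripper": 0.1, "delta_pos": [-0.0357, -0.0095, 0], "turn": [0, 0, 3.03]},
    {"gripper": 0.1, "delta_pos": [-0.0361, -0.0076, 0], "turn": [0, 0, 3.03]},
    {"gripper": 0.1, "delta_pos": [-0.0365, -0.0056, 0], "turn": [0, 0, 3.03]},
    {"gripper": 0.1, "delta_pos": [-0.0367, -0.0037, 0], "turn": [0, 0, 3.03]},
    {"gripper": 0.1, "delta_pos": [-0.0368, -0.0018, 0], "turn": [0, 0, 3.03]},
    {"gripper": 0.1, "delta_pos": [-0.0369, 0.0002, 0], "turn": [0, 0, 3.03]},
    {"gripper": 0.1, "delta_pos": [-0.0368, 0.0022, 0], "turn": [0, 0, 3.03]},
    {"gripper": 0.1, "delta_pos": [-0.0367, 0.0041, 0], "turn": [0, 0, 3.03]},
    {"gripper": 0.1, "delta_pos": [-0.0364, 0.006, 0], "turn": [0, 0, 3.03]},
    {"gripper": 0.1, "delta_pos": [-0.036, 0.0079, 0], "turn": [0, 0, 3.03]},
    {"gripper": 0.1, "delta_pos": [-0.0178, 0.0049, 0], "turn": [0, 0, 1.52]},
    {"gripper": 0.1, "delta_pos": [0, 0, 0]},
    {"gripper": 0.1, "delta_pos": [0, 0, 0]}
  ]
}}

```text
validation failed for argument at $.se...
```

```bash
python3 - <<'E'
from w import *
p,im,d,P,h=look("w2"); X,Y,Z=P[...,0],P[...,1],P[...,2]
print(ctrl.get_obs()["ee_pos"],ctrl.get_obs()["width"])
H,S,V=h[...,0],h[...,1],h[...,2]
rect("mat",P,(d>0)&(Z<.012)&(Z>-.01)&(X>.25)&(X<.55)&(Y<-.2)&(Y>-.48)&(H<18)&(S>100)&(V<190))
m=(H>45)&(H<90)&(S>120)&(d>0); q=P[m]; print(len(q), q.min(0) if len(q) else 0,q.max(0) if len(q) else 0)
E
```

```text
[0.4845 0.1679 0.0934] 0.026714485770676356
mat few
5104 [0.4583 0.1547 0.0083] [0.5253 0.1955 0.1779]
```

Emit:
{"name": "drive_tool", "arguments": {
  "series": [
    {"gripper": 0.1, "delta_pos": [0, 0, -0.015], "turn": [0, 0, 0]},
    {"gripper": 0.1, "delta_pos": [0, 0, -0.04], "turn": [0, 0, 0]},
    {"gripper": 0.1, "delta_pos": [0, 0, -0.04], "turn": [0, 0, 0]},
    {"gripper": 0.1, "delta_pos": [0, 0, -0.04], "turn": [0, 0, 0]},
    {"gripper": 0.1, "delta_pos": [0, 0, -0.017], "turn": [0, 0, 0]},
    {"gripper": 0.1, "delta_pos": [0, 0, 0], "turn": [0, 0, 0]}
  ]
}}

```text
clock: 4.3
ee_pos: [0.485, 0.168, 0.2473]
tcp_rot: [0.001, 0.534, 0.846, 0.002]
contact_force: [-0.6, -0.0, -2.3]
width: 0.0272
finger_force: 40.1
```

Emit:
{"name": "drive_tool", "arguments": {
  "series": [
    {"gripper": 0.1, "delta_pos": [-0.0162, -0.0088, 0], "turn": [0, 0, 1.52]},
    {"gripper": 0.1, "delta_pos": [-0.0329, -0.0167, 0], "turn": [0, 0, 3.03]},
    {"gripper": 0.1, "delta_pos": [-0.0337, -0.015, 0], "turn": [0, 0, 3.03]},
    {"gripper": 0.1, "delta_pos": [-0.0345, -0.0132, 0], "turn": [0, 0, 3.03]},
    {"gripper": 0.1, "delta_pos": [-0.0351, -0.0113, 0], "turn": [0, 0, 3.03]},
    {"gripper": 0.1, "delta_pos": [-0.0357, -0.0095, 0], "turn": [0, 0, 3.03]},
    {"gripper": 0.1, "delta_pos": [-0.0361, -0.0076, 0], "turn": [0, 0, 3.03]},
    {"gripper": 0.1, "delta_pos": [-0.0365, -0.0056, 0], "turn": [0, 0, 3.03]},
    {"gripper": 0.1, "delta_pos": [-0.0367, -0.0037, 0], "turn": [0, 0, 3.03]},
    {"gripper": 0.1, "delta_pos": [-0.0368, -0.0018, 0], "turn": [0, 0, 3.03]},
    {"gripper": 0.1, "delta_pos": [-0.0369, 0.0002, 0], "turn": [0, 0, 3.03]},
    {"gripper": 0.1, "delta_pos": [-0.0368, 0.0022, 0], "turn": [0, 0, 3.03]},
    {"gripper": 0.1, "delta_pos": [-0.0367, 0.0041, 0], "turn": [0, 0, 3.03]},
    {"gripper": 0.1, "delta_pos": [-0.0364, 0.006, 0], "turn": [0, 0, 3.03]},
    {"gripper": 0.1, "delta_pos": [-0.036, 0.0079, 0], "turn": [0, 0, 3.03]},
    {"gripper": 0.1, "delta_pos": [-0.0178, 0.0049, 0], "turn": [0, 0, 1.52]},
    {"gripper": 0.1, "delta_pos": [0, 0, 0], "turn": [0, 0, 0]},
    {"gripper": 0.1, "delta_pos": [0, 0, 0], "turn": [0, 0, 0]}
  ]
}}

```text
clock: 6.1
ee_pos: [0.4541, -0.3852, 0.2431]
tcp_rot: [-0.001, 0.819, 0.573, -0.0]
contact_force: [1.1, 0.2, -1.7]
width: 0.0272
finger_force: 40.0
```

```bash
python3 - <<'E'
from w import *
p,im,d,P,h=look("w3"); X,Y,Z=P[...,0],P[...,1],P[...,2]
o=ctrl.get_obs();print(o["ee_pos"],o["width"])
H,S,V=h[...,0],h[...,1],h[...,2]
rect("mat",P,(d>0)&(Z<.012)&(Z>-.01)&(X>.25)&(X<.55)&(Y<-.2)&(Y>-.48)&(H<18)&(S>100)&(V<190))
m=(H>45)&(H<90)&(S>120)&(d>0)&(Z>.05); q=P[m]; print(len(q), q.min(0),q.max(0))
E
```

```text
[ 0.4546 -0.3846  0.2434] 0.02697613044722223
mat 24942 z 0.003 rect [ 0.4028 -0.3303] [189.2 190.4] 88.6
4838 [ 0.4108 -0.3954  0.157 ] [ 0.4774 -0.3611  0.3256]
```

View pics/w3.png

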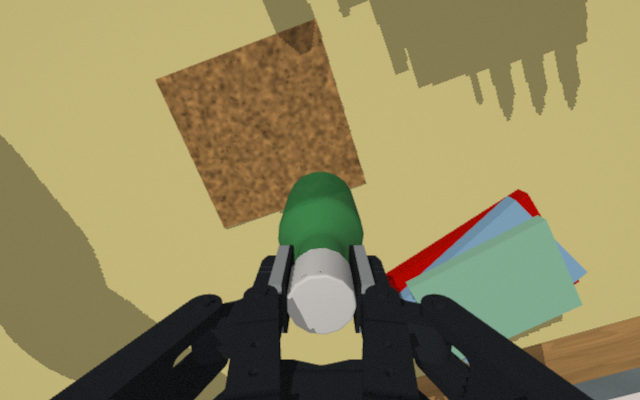

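The bottle hangs upright in the grip at (320,240), over the far right corner of the mat and inside its edges. Lower and release.

Emit:
{"name": "drive_tool", "arguments": {
  "series": [
    {"gripper": 0.1, "delta_pos": [0, 0, 0.02], "turn": [0, 0, 0]},
    {"gripper": 0.1, "delta_pos": [0, 0, 0.04], "turn": [0, 0, 0]},
    {"gripper": 0.1, "delta_pos": [0, 0, 0.04], "turn": [0, 0, 0]},
    {"gripper": 0.1, "delta_pos": [0, 0, 0.03], "turn": [0, 0, 0]},
    {"gripper": 0.1, "delta_pos": [0, 0, 0.012], "turn": [0, 0, 0]},
    {"gripper": 0.1, "delta_pos": [0, 0, 0.003], "turn": [0, 0, 0]},
    {"gripper": 0.1, "delta_pos": [0, 0, 0], "turn": [0, 0, 0]},
    {"gripper": 0.1, "delta_pos": [0, 0, 0], "turn": [0, 0, 0]}
  ]
}}

```text
clock: 6.95
ee_pos: [0.4557, -0.3856, 0.1006]
tcp_rot: [0.001, 0.819, 0.574, 0.0]
contact_force: [0.0, 0.7, -1.5]
width: 0.0271
finger_force: 39.9
```

Emit:
{"name": "drive_tool", "arguments": {
  "series": [
    {"gripper": 0.1, "delta_pos": [0, 0, 0.003], "turn": [0, 0, 0]},
    {"gripper": 0.1, "delta_pos": [0, 0, 0], "turn": [0, 0, 0]}
  ]
}}

```text
clock: 7.15
ee_pos: [0.4552, -0.3853, 0.0965]
tcp_rot: [0.0, 0.819, 0.574, 0.0]
contact_force: [0.7, 0.4, -1.3]
width: 0.0268
finger_force: 40.1
```

Emit:
{"name": "drive_tool", "arguments": {
  "series": [
    {"gripper": 0.1, "delta_pos": [0, 0, 0.001], "turn": [0, 0, 0]},
    {"gripper": 0.4, "delta_pos": [0, 0, 0], "turn": [0, 0, 0]},
    {"gripper": 0.6, "delta_pos": [0, 0, 0], "turn": [0, 0, 0]},
    {"gripper": 0.6, "delta_pos": [0, 0, 0], "turn": [0, 0, 0]},
    {"gripper": 0.6, "delta_pos": [0, 0, -0.02], "turn": [0, 0, 0]},
    {"gripper": 0.7, "delta_pos": [0, 0, -0.04], "turn": [0, 0, 0]},
    {"gripper": 0.8, "delta_pos": [0, 0, -0.04], "turn": [0, 0, 0]},
    {"gripper": 0.82, "delta_pos": [0, 0, -0.02], "turn": [0, 0, 0]}
  ]
}}

```text
clock: 7.95
ee_pos: [0.4554, -0.386, 0.2182]
tcp_rot: [0.001, 0.819, 0.574, 0.0]
contact_force: [-0.8, 0.7, -0.6]
width: 0.0698
finger_force: 0.0
```

```bash
python3 - <<'E'
from w import *
im,d=ctrl.camera("top");p=ctrl.camera_params("top");P=cloud(p,d);X,Y,Z=P[...,0],P[...,1],P[...,2]
rect("cap",P,(d>0)&(X>.41)&(X<.5)&(Y<-.34)&(Y>-.43)&(Z>.12)&(Z<.145))
E
python3 plan.py .4845 .06 .20 25 .045
```

```text
cap 163 z 0.1332 rect [ 0.4545 -0.3831] [25.2 27.4] 1.7
t 8.0 p [ 0.456  -0.3865  0.2201] tilt [ 0.005 -0.003] q [ 0.22  0.55  0.57  1.71 -0.35  0.97  0.57]
-> [0.4845 0.06   0.2   ] yaw 25.0 rows 12
[0.0195, -0.0057, 0.0009] -2.04
[0.0394, -0.01, 0.0018] -4.09
[0.04, -0.0072, 0.0018] -4.09
[0.0404, -0.0043, 0.0018] -4.09
[0.0407, -0.0014, 0.0018] -4.09
[0.0407, 0.0015, 0.0018] -4.09
[0.0404, 0.0044, 0.0018] -4.09
[0.04, 0.0072, 0.0018] -4.09
[0.0394, 0.0101, 0.0018] -4.09
[0.0386, 0.0129, 0.0018] -4.09
[0.0376, 0.0156, 0.0018] -4.09
[0.0182, 0.0091, 0.0009] -2.04
```

Emit:
{"name": "drive_tool", "arguments": {
  "series": [
    {"gripper": 0.82, "delta_pos": [0.0195, -0.0057, 0.0009], "turn": [0, 0, -2.04]},
    {"gripper": 0.82, "delta_pos": [0.0394, -0.01, 0.0018], "turn": [0, 0, -4.09]},
    {"gripper": 0.82, "delta_pos": [0.04, -0.0072, 0.0018], "turn": [0, 0, -4.09]},
    {"gripper": 0.82, "delta_pos": [0.0404, -0.0043, 0.0018], "turn": [0, 0, -4.09]},
    {"gripper": 0.82, "delta_pos": [0.0407, -0.0014, 0.0018], "turn": [0, 0, -4.09]},
    {"gripper": 0.82, "delta_pos": [0.0407, 0.0015, 0.0018], "turn": [0, 0, -4.09]},
    {"gripper": 0.82, "delta_pos": [0.0404, 0.0044, 0.0018], "turn": [0, 0, -4.09]},
    {"gripper": 0.82, "delta_pos": [0.04, 0.0072, 0.0018], "turn": [0, 0, -4.09]},
    {"gripper": 0.82, "delta_pos": [0.0394, 0.0101, 0.0018], "turn": [0, 0, -4.09]},
    {"gripper": 0.82, "delta_pos": [0.0386, 0.0129, 0.0018], "turn": [0, 0, -4.09]},
    {"gripper": 0.82, "delta_pos": [0.0376, 0.0156, 0.0018], "turn": [0, 0, -4.09]},
    {"gripper": 0.82, "delta_pos": [0.0182, 0.0091, 0.0009], "turn": [0, 0, -2.04]},
    {"gripper": 0.82, "delta_pos": [0, 0, 0], "turn": [0, 0, 0]},
    {"gripper": 0.82, "delta_pos": [0, 0, 0.02], "turn": [0, 0, 0]},
    {"gripper": 0.82, "delta_pos": [0, 0, 0.04], "turn": [0, 0, 0]},
    {"gripper": 0.82, "delta_pos": [0, 0, 0.03], "turn": [0, 0, 0]},
    {"gripper": 0.82, "delta_pos": [0, 0, 0], "turn": [0, 0, 0]}
  ]
}}

```text
clock: 9.7
ee_pos: [0.4817, 0.0597, 0.1026]
tcp_rot: [-0.002, 0.538, 0.843, -0.002]
contact_force: [-0.7, -0.3, 0.4]
width: 0.07
finger_force: 0.0
```

```bash
python3 - <<'E'
from w import *
p,im,d,P,h=look("w4"); X,Y,Z=P[...,0],P[...,1],P[...,2];H,S=h[...,0],h[...,1]
rect("stool",P,(d>0)&((H<8)|(H>172))&(S>150)&(Z>.085)&(Z<.105)&(X>.42)&(X<.56)&(Y>0)&(Y<.12))
E
python3 plan.py .4845 .06 .066 25 .045
```

```text
stool 12435 z 0.0949 rect [0.4822 0.0586] [49.5 75.9] 25.4
t 9.75 p [0.4828 0.0599 0.1046] tilt [-0.003 -0.001] q [-0.45  0.52  0.26  2.07 -0.24  0.58  0.42]
-> [0.4845 0.06   0.066 ] yaw 25.0 rows 1
[-0.0006, 0.0016, 0.0386] -0.09
```

View pics/w4.png

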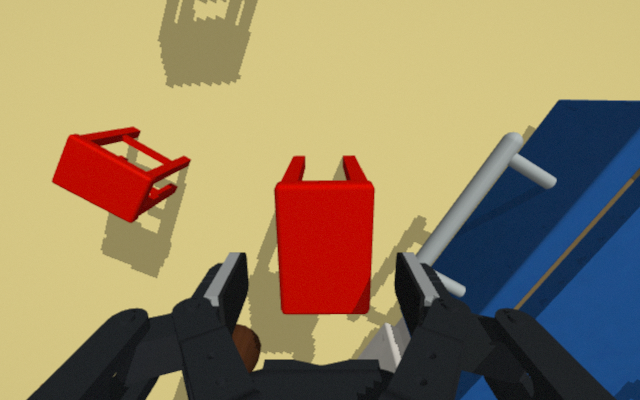

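The seat at (325,247) is centred and square between the fingers. Go down 38 mm, grip and lift.

Emit:
{"name": "drive_tool", "arguments": {
  "force": 40,
  "series": [
    {"gripper": 0.82, "delta_pos": [0, 0, 0.019], "turn": [0, 0, 0]},
    {"gripper": 0.82, "delta_pos": [0, 0, 0.019], "turn": [0, 0, 0]},
    {"gripper": 0.82, "delta_pos": [0, 0, 0], "turn": [0, 0, 0]},
    {"gripper": 0.4, "delta_pos": [0, 0, 0], "turn": [0, 0, 0]},
    {"gripper": 0.4, "delta_pos": [0, 0, 0], "turn": [0, 0, 0]},
    {"gripper": 0.4, "delta_pos": [0, 0, 0], "turn": [0, 0, 0]},
    {"gripper": 0.4, "delta_pos": [0, 0, 0], "turn": [0, 0, 0]}
  ]
}}

```text
clock: 10.45
ee_pos: [0.4843, 0.0611, 0.069]
tcp_rot: [0.001, 0.537, 0.843, 0.001]
contact_force: [-1.0, -1.4, 8.1]
width: 0.0495
finger_force: 40.0
```

```bash
python3 plan.py .484 .06 .215 25 .045 .365 -.292 .215 -1.4 .04
```

```text
t 10.45 p [0.4843 0.0611 0.069 ] tilt [0.002 0.   ] q [-0.42  0.58  0.23  2.09 -0.27  0.49  0.45]
-> [0.484 0.06  0.215] yaw 25.0 rows 6
[-0.0001, -0.0001, -0.0146] -0.0
[-0.0002, -0.0001, -0.0292] -0.0
[-0.0002, -0.0001, -0.0292] -0.0
[-0.0002, -0.0001, -0.0292] -0.0
[-0.0002, -0.0001, -0.0292] -0.0
[-0.0001, -0.0001, -0.0146] -0.0
-> [ 0.365 -0.292  0.215] yaw -1.4 rows 12
[-0.0122, -0.0117, -0.0] 1.2
[-0.0249, -0.0228, -0.0] 2.4
[-0.0258, -0.0217, -0.0] 2.4
[-0.0267, -0.0206, -0.0] 2.4
[-0.0276, -0.0195, -0.0] 2.4
[-0.0284, -0.0183, -0.0] 2.4
[-0.0291, -0.0171, -0.0] 2.4
[-0.0298, -0.0159, -0.0] 2.4
[-0.0304, -0.0146, -0.0] 2.4
[-0.031, -0.0133, -0.0] 2.4
[-0.0316, -0.012, -0.0] 2.4
[-0.016, -0.0054, -0.0] 1.2
```

Emit:
{"name": "drive_tool", "arguments": {
  "series": [
    {"gripper": 0.4, "delta_pos": [0, 0, -0.018], "turn": [0, 0, 0]},
    {"gripper": 0.4, "delta_pos": [0, 0, -0.04], "turn": [0, 0, 0]},
    {"gripper": 0.4, "delta_pos": [0, 0, -0.04], "turn": [0, 0, 0]},
    {"gripper": 0.4, "delta_pos": [0, 0, -0.035], "turn": [0, 0, 0]},
    {"gripper": 0.4, "delta_pos": [0, 0, -0.016], "turn": [0, 0, 0]},
    {"gripper": 0.4, "delta_pos": [-0.0122, -0.0117, 0], "turn": [0, 0, 1.2]},
    {"gripper": 0.4, "delta_pos": [-0.0249, -0.0228, 0], "turn": [0, 0, 2.4]},
    {"gripper": 0.4, "delta_pos": [-0.0258, -0.0217, 0], "turn": [0, 0, 2.4]},
    {"gripper": 0.4, "delta_pos": [-0.0267, -0.0206, 0], "turn": [0, 0, 2.4]},
    {"gripper": 0.4, "delta_pos": [-0.0276, -0.0195, 0], "turn": [0, 0, 2.4]},
    {"gripper": 0.4, "delta_pos": [-0.0284, -0.0183, 0], "turn": [0, 0, 2.4]},
    {"gripper": 0.4, "delta_pos": [-0.0291, -0.0171, 0], "turn": [0, 0, 2.4]},
    {"gripper": 0.4, "delta_pos": [-0.0298, -0.0159, 0], "turn": [0, 0, 2.4]},
    {"gripper": 0.4, "delta_pos": [-0.0304, -0.0146, 0], "turn": [0, 0, 2.4]},
    {"gripper": 0.4, "delta_pos": [-0.031, -0.0133, 0], "turn": [0, 0, 2.4]},
    {"gripper": 0.4, "delta_pos": [-0.0316, -0.012, 0], "turn": [0, 0, 2.4]},
    {"gripper": 0.4, "delta_pos": [-0.016, -0.0054, 0], "turn": [0, 0, 1.2]},
    {"gripper": 0.4, "delta_pos": [0, 0, 0], "turn": [0, 0, 0]},
    {"gripper": 0.4, "delta_pos": [0, 0, 0], "turn": [0, 0, 0]}
  ]
}}

```text
clock: 12.35
ee_pos: [0.3642, -0.2906, 0.2165]
tcp_rot: [-0.0, 0.716, 0.698, 0.0]
contact_force: [0.4, 1.4, -0.7]
width: 0.049
finger_force: 42.3
```

```bash
python3 plan.py .365 -.292 .0735 -1.4 .045
```

```text
t 12.35 p [ 0.3642 -0.2906  0.2165] tilt [0. 0.] q [ 0.09  0.33  0.58  2.04 -0.24  0.83  0.78]
-> [ 0.365  -0.292   0.0735] yaw -1.4 rows 6
[-0.0001, 0.0001, 0.0143] -0.0
[-0.0003, 0.0002, 0.0286] -0.01
[-0.0003, 0.0002, 0.0286] -0.01
[-0.0003, 0.0002, 0.0286] -0.01
[-0.0003, 0.0002, 0.0286] -0.01
[-0.0001, 0.0001, 0.0143] -0.0
```

Emit:
{"name": "drive_tool", "arguments": {
  "series": [
    {"gripper": 0.4, "delta_pos": [0, 0, 0.018], "turn": [0, 0, 0]},
    {"gripper": 0.4, "delta_pos": [0, 0, 0.04], "turn": [0, 0, 0]},
    {"gripper": 0.4, "delta_pos": [0, 0, 0.04], "turn": [0, 0, 0]},
    {"gripper": 0.4, "delta_pos": [0, 0, 0.03], "turn": [0, 0, 0]},
    {"gripper": 0.4, "delta_pos": [0, 0, 0.013], "turn": [0, 0, 0]},
    {"gripper": 0.4, "delta_pos": [0, 0, 0.002], "turn": [0, 0, 0]},
    {"gripper": 0.4, "delta_pos": [0, 0, 0], "turn": [0, 0, 0]},
    {"gripper": 0.4, "delta_pos": [0, 0, 0], "turn": [0, 0, 0]}
  ]
}}

```text
clock: 13.15
ee_pos: [0.3653, -0.2903, 0.0739]
tcp_rot: [0.0, 0.715, 0.699, 0.0]
contact_force: [0.5, -0.3, -1.4]
width: 0.0493
finger_force: 42.5
```

Emit:
{"name": "drive_tool", "arguments": {
  "series": [
    {"gripper": 0.4, "delta_pos": [0, 0, 0.002], "turn": [0, 0, 0]},
    {"gripper": 0.4, "delta_pos": [0, 0, 0], "turn": [0, 0, 0]},
    {"gripper": 0.7, "delta_pos": [0, 0, 0], "turn": [0, 0, 0]},
    {"gripper": 0.78, "delta_pos": [0, 0, 0], "turn": [0, 0, 0]},
    {"gripper": 0.78, "delta_pos": [0, 0, 0], "turn": [0, 0, 0]},
    {"gripper": 0.78, "delta_pos": [0, 0, -0.02], "turn": [0, 0, 0]},
    {"gripper": 0.78, "delta_pos": [0, 0, -0.04], "turn": [0, 0, 0]},
    {"gripper": 0.78, "delta_pos": [0, 0, -0.04], "turn": [0, 0, 0]},
    {"gripper": 0.6, "delta_pos": [0, 0, -0.03], "turn": [0, 0, 0]},
    {"gripper": 0.3, "delta_pos": [0, 0, 0], "turn": [0, 0, 0]}
  ]
}}

```text
clock: 14.15
ee_pos: [0.3661, -0.2915, 0.2046]
tcp_rot: [0.002, 0.716, 0.698, 0.001]
contact_force: [-0.0, 0.6, -0.5]
width: 0.0383
finger_force: 0.0
```

```bash
python3 - <<'E'
from w import *
for c in("scene","top"):
    im,d=ctrl.camera(c);p=ctrl.camera_params(c);P=cloud(p,d);X,Y,Z=P[...,0],P[...,1],P[...,2]
    cv2.imwrite(f"pics/{c}2.png",im)
    h=cv2.cvtColor(im,cv2.COLOR_BGR2HSV).astype(int);H,S=h[...,0],h[...,1]
    rect("cap",P,(d>0)&(X>.41)&(X<.5)&(Y<-.34)&(Y>-.43)&(Z>.12)&(Z<.145))
    rect("stool",P,(d>0)&((H<8)|(H>172))&(S>150)&(Z>.085)&(Z<.11)&(X>.3)&(X<.45)&(Y<-.2)&(Y>-.4))
    m=(d>0)&(Z>.056)&(Z<.075)&(X>.53)&(X<.575)&(Y>.045)&(Y<.16)&(S<90); rect("bar",P,m)
E
python3 plan.py .5535 .1033 .19 -5 .045
```

```text
cap 185 z 0.1325 rect [ 0.4569 -0.3838] [26.9 25.8] 53.3
stool 701 z 0.0979 rect [ 0.367  -0.2904] [75.  50.6] 89.4
bar 276 z 0.0664 rect [0.5605 0.1037] [110.1  26.3] 87.5
cap 161 z 0.1336 rect [ 0.4544 -0.3828] [25.7 27.1] 6.0
stool 736 z 0.0988 rect [ 0.3636 -0.2884] [73.9 49.9] 89.3
bar 289 z 0.0669 rect [0.5581 0.1042] [107.3  32.3] 89.9
t 14.25 p [ 0.3652 -0.2904  0.2016] tilt [ 0.001 -0.   ] q [ 0.09  0.36  0.58  2.06 -0.28  0.8   0.81]
-> [0.5535 0.1033 0.19  ] yaw -5.0 rows 12
[0.0181, 0.0081, 0.0005] 0.17
[0.0362, 0.0162, 0.0011] 0.33
[0.0363, 0.016, 0.0011] 0.33
[0.0364, 0.0157, 0.0011] 0.33
[0.0365, 0.0155, 0.0011] 0.33
[0.0366, 0.0153, 0.0011] 0.33
[0.0367, 0.0151, 0.0011] 0.33
[0.0368, 0.0149, 0.0011] 0.33
[0.0369, 0.0147, 0.0011] 0.33
[0.0369, 0.0145, 0.0011] 0.33
[0.037, 0.0143, 0.0011] 0.33
[0.0186, 0.007, 0.0005] 0.17
```

View pics/scene2.png

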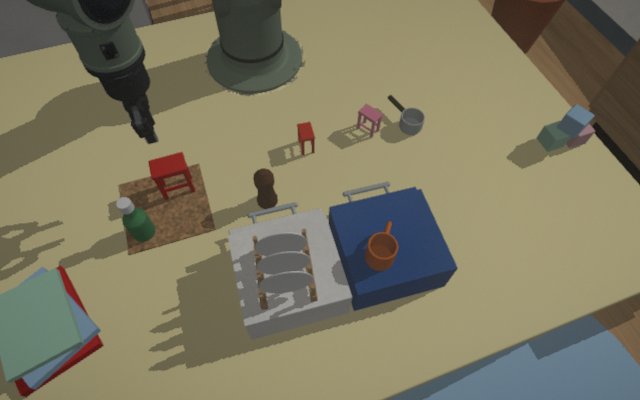

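The scene shows the bottle at (137,218) and the stool at (170,175), both standing on the mat, and the blue drawer is clear. Next I go to its bar at (367,190).

Emit:
{"name": "drive_tool", "arguments": {
  "series": [
    {"gripper": 0.3, "delta_pos": [0.0181, 0.0081, 0.0005], "turn": [0, 0, 0.17]},
    {"gripper": 0.3, "delta_pos": [0.0362, 0.0162, 0.001], "turn": [0, 0, 0.33]},
    {"gripper": 0.3, "delta_pos": [0.0363, 0.016, 0.001], "turn": [0, 0, 0.33]},
    {"gripper": 0.3, "delta_pos": [0.0364, 0.0157, 0.001], "turn": [0, 0, 0.33]},
    {"gripper": 0.3, "delta_pos": [0.0365, 0.0155, 0.001], "turn": [0, 0, 0.33]},
    {"gripper": 0.3, "delta_pos": [0.0366, 0.0153, 0.001], "turn": [0, 0, 0.33]},
    {"gripper": 0.3, "delta_pos": [0.0367, 0.0151, 0.001], "turn": [0, 0, 0.33]},
    {"gripper": 0.3, "delta_pos": [0.0368, 0.0149, 0.001], "turn": [0, 0, 0.33]},
    {"gripper": 0.3, "delta_pos": [0.0369, 0.0147, 0.001], "turn": [0, 0, 0.33]},
    {"gripper": 0.3, "delta_pos": [0.0369, 0.0145, 0.001], "turn": [0, 0, 0.33]},
    {"gripper": 0.3, "delta_pos": [0.037, 0.0143, 0.001], "turn": [0, 0, 0.33]},
    {"gripper": 0.3, "delta_pos": [0.0186, 0.007, 0.0005], "turn": [0, 0, 0.17]},
    {"gripper": 0.3, "delta_pos": [0, 0, 0], "turn": [0, 0, 0]},
    {"gripper": 0.3, "delta_pos": [0, 0, 0], "turn": [0, 0, 0]}
  ]
}}

```text
clock: 15.65
ee_pos: [0.5527, 0.1021, 0.1893]
tcp_rot: [-0.0, 0.737, 0.675, -0.001]
contact_force: [-1.0, -0.5, 0.1]
width: 0.0254
finger_force: 0.0
```

```bash
python3 - <<'E'
from w import *
p,im,d,P,h=look("w5"); X,Y,Z=P[...,0],P[...,1],P[...,2];H,S=h[...,0],h[...,1]
m=(d>0)&(Z>.058)&(Z<.072)&(X>.52)&(X<.575)&(Y>.045)&(Y<.16)&(S<90)
q=P[m]; print(len(q))
for y0 in np.arange(.045,.16,.01):
    s=q[(q[:,1]>y0)&(q[:,1]<y0+.01)]
    if len(s)>5: print(round(y0+.005,3),len(s),np.percentile(s[:,0],[2,50,98]),s[:,2].max())
for r in ctrl.pinpoint("blue_drawer0_handle","wrist")[:2]:
    print(r["score"],r["centre"],at_z(p,*r["centre"],.062))
f=(d>0)&(H>100)&(H<130)&(S>100)&(Z>.08)&(Z<.095)&(X>.55)&(X<.63); rect("fronttop",P,f)
E
python3 plan.py
```

```text
1928
0.05 63 [0.5427 0.5479 0.5529] 0.06844931131245285
0.06 334 [0.5431 0.5581 0.5742] 0.06867053898659875
0.07 135 [0.5432 0.5489 0.5544] 0.06843584619985876
0.08 140 [0.5441 0.5496 0.5552] 0.0686886073368605
0.09 138 [0.5451 0.5506 0.556 ] 0.06878185035669332
0.1 148 [0.546  0.5514 0.5568] 0.0689587598533618
0.11 146 [0.547  0.5524 0.5577] 0.06949982913402353
0.12 151 [0.5479 0.5532 0.5585] 0.06868657292821784
0.13 154 [0.5489 0.5542 0.5594] 0.06982084540654743
0.14 270 [0.55   0.5588 0.5742] 0.06984208344322085
0.15 221 [0.5509 0.5578 0.5737] 0.06875867562682719
0.16 28 [0.5523 0.5557 0.5597] 0.0664343739483142
0.86 [316.3, 186.3] [0.5477 0.1036 0.062 ]
fronttop 4027 z 0.0874 rect [0.5962 0.1177] [158.9  16.6] 85.0
t 15.75 p [0.5529 0.1015 0.1899] tilt [-0.001 -0.001] q [-0.65  0.52  0.51  1.83 -0.32  0.87 -0.07]
```

View pics/w5.png

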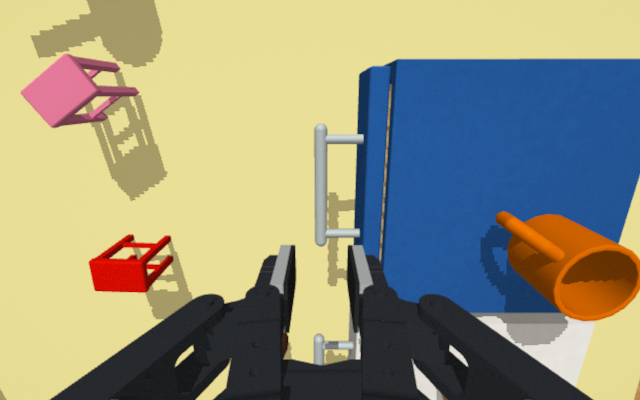

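The bar, from (320,125) to (320,245), lies in line with the fingers; its middle at y=.103 is at x=.5515. Go down, grip it and start pulling.

Emit:
{"name": "drive_tool", "arguments": {
  "force": 60,
  "series": [
    {"gripper": 0.3, "delta_pos": [0, -0.0014, 0.02], "turn": [0, 0, 0]},
    {"gripper": 0.3, "delta_pos": [0, 0, 0.04], "turn": [0, 0, 0]},
    {"gripper": 0.3, "delta_pos": [0, 0, 0.04], "turn": [0, 0, 0]},
    {"gripper": 0.3, "delta_pos": [0, 0, 0.03], "turn": [0, 0, 0]},
    {"gripper": 0.3, "delta_pos": [0, 0, 0.014], "turn": [0, 0, 0]},
    {"gripper": 0.3, "delta_pos": [0, 0, 0], "turn": [0, 0, 0]},
    {"gripper": 0.0, "delta_pos": [0, 0, 0], "turn": [0, 0, 0]},
    {"gripper": 0.0, "delta_pos": [0, 0, 0], "turn": [0, 0, 0]},
    {"gripper": 0.0, "delta_pos": [0, 0, 0], "turn": [0, 0, 0]},
    {"gripper": 0.0, "delta_pos": [0, -0.005, 0], "turn": [0, 0, 0]},
    {"gripper": 0.0, "delta_pos": [0, -0.01, 0], "turn": [0, 0, 0]},
    {"gripper": 0.0, "delta_pos": [0, -0.015, 0], "turn": [0, 0, 0]}
  ]
}}

```text
clock: 16.95
ee_pos: [0.5228, 0.105, 0.0471]
tcp_rot: [0.001, 0.738, 0.675, 0.001]
contact_force: [1.3, -5.3, 4.8]
width: 0.0086
finger_force: 59.3
```

Emit:
{"name": "drive_tool", "arguments": {
  "series": [
    {"gripper": 0.0, "delta_pos": [0, -0.015, 0], "turn": [0, 0, 0]},
    {"gripper": 0.0, "delta_pos": [0, -0.018, 0], "turn": [0, 0, 0]},
    {"gripper": 0.0, "delta_pos": [0, -0.018, 0], "turn": [0, 0, 0]},
    {"gripper": 0.0, "delta_pos": [0, -0.018, 0], "turn": [0, 0, 0]},
    {"gripper": 0.0, "delta_pos": [0, -0.018, 0], "turn": [0, 0, 0]},
    {"gripper": 0.0, "delta_pos": [0, -0.013, 0], "turn": [0, 0, 0]},
    {"gripper": 0.0, "delta_pos": [0, 0, 0], "turn": [0, 0, 0]},
    {"gripper": 0.0, "delta_pos": [0, 0, 0], "turn": [0, 0, 0]}
  ]
}}

```text
clock: 17.75
ee_pos: [0.4223, 0.1138, 0.047]
tcp_rot: [0.0, 0.738, 0.675, 0.0]
contact_force: [-2.6, -10.0, 10.2]
width: 0.0087
finger_force: 59.8
```

Emit:
{"name": "drive_tool", "arguments": {
  "series": [
    {"gripper": 0.3, "delta_pos": [0, 0, 0], "turn": [0, 0, 0]},
    {"gripper": 0.3, "delta_pos": [0, 0, 0], "turn": [0, 0, 0]},
    {"gripper": 0.3, "delta_pos": [0, 0, -0.02], "turn": [0, 0, 0]},
    {"gripper": 0.3, "delta_pos": [0, 0, -0.04], "turn": [0, 0, 0]},
    {"gripper": 0.3, "delta_pos": [0, 0, -0.04], "turn": [0, 0, 0]},
    {"gripper": 0.6, "delta_pos": [0, 0, -0.03], "turn": [0, 0, 0]},
    {"gripper": 0.85, "delta_pos": [0, 0, 0], "turn": [0, 0, 0]}
  ]
}}

```text
clock: 18.45
ee_pos: [0.4239, 0.1154, 0.1795]
tcp_rot: [0.0, 0.737, 0.676, 0.003]
contact_force: [1.4, 0.2, 0.4]
width: 0.0536
finger_force: 0.0
```

```bash
python3 plan.py .377 .306 .17 -74 .04
```

```text
t 18.45 p [0.4239 0.1154 0.1795] tilt [0.005 0.003] q [-0.86  0.35  0.58  2.15 -0.3   0.71 -0.17]
-> [0.377 0.306 0.17 ] yaw -74.0 rows 11
[0.0093, -0.0032, 0.0005] 3.45
[0.0182, -0.0074, 0.001] 6.9
[0.0171, -0.0096, 0.001] 6.9
[0.0159, -0.0116, 0.001] 6.9
[0.0144, -0.0134, 0.001] 6.9
[0.0126, -0.015, 0.001] 6.9
[0.0108, -0.0164, 0.001] 6.9
[0.0087, -0.0176, 0.001] 6.9
[0.0065, -0.0185, 0.001] 6.9
[0.0043, -0.0192, 0.001] 6.9
[0.001, -0.0098, 0.0005] 3.45
```

Emit:
{"name": "drive_tool", "arguments": {
  "series": [
    {"gripper": 0.85, "delta_pos": [0.0093, -0.0032, 0], "turn": [0, 0, 3.45]},
    {"gripper": 0.85, "delta_pos": [0.0182, -0.0074, 0], "turn": [0, 0, 6.9]},
    {"gripper": 0.85, "delta_pos": [0.0171, -0.0096, 0], "turn": [0, 0, 6.9]},
    {"gripper": 0.85, "delta_pos": [0.0159, -0.0116, 0], "turn": [0, 0, 6.9]},
    {"gripper": 0.85, "delta_pos": [0.0144, -0.0134, 0], "turn": [0, 0, 6.9]},
    {"gripper": 0.85, "delta_pos": [0.0126, -0.015, 0], "turn": [0, 0, 6.9]},
    {"gripper": 0.85, "delta_pos": [0.0108, -0.0164, 0], "turn": [0, 0, 6.9]},
    {"gripper": 0.85, "delta_pos": [0.0087, -0.0176, 0], "turn": [0, 0, 6.9]},
    {"gripper": 0.85, "delta_pos": [0.0065, -0.0185, 0], "turn": [0, 0, 6.9]},
    {"gripper": 0.85, "delta_pos": [0.0043, -0.0192, 0], "turn": [0, 0, 6.9]},
    {"gripper": 0.85, "delta_pos": [0.001, -0.0098, 0], "turn": [0, 0, 3.45]},
    {"gripper": 0.85, "delta_pos": [0, 0, 0], "turn": [0, 0, 0]},
    {"gripper": 0.85, "delta_pos": [0, 0, 0], "turn": [0, 0, 0]}
  ]
}}

```text
clock: 19.75
ee_pos: [0.3755, 0.3049, 0.176]
tcp_rot: [0.0, 0.99, 0.14, -0.0]
contact_force: [0.3, -0.9, 0.5]
width: 0.0723
finger_force: 0.0
```

```bash
cat > l.py <<'E'
from w import *
p,im,d,P,h=look("w6"); X,Y,Z=P[...,0],P[...,1],P[...,2];H,S,V=h[...,0],h[...,1],h[...,2]
b=lambda x0,x1,y0,y1,z0,z1:(d>0)&(X>x0)&(X<x1)&(Y>y0)&(Y<y1)&(Z>z0)&(Z<z1)
rect("rim",P,b(.33,.43,.25,.37,.037,.048)&(V>60)); rect("pan z>15",P,b(.33,.43,.25,.37,.015,.048)&(V>60))
rect("handle",P,b(.26,.40,.22,.36,.025,.04)&(V<60)); q=P[b(.33,.43,.25,.37,.038,.048)]
c,*_=np.linalg.lstsq(np.c_[2*q[:,:2],np.ones(len(q))],(q[:,:2]**2).sum(1),rcond=None); print("circ",len(q),c[:2],np.sqrt(c[2]+c[0]**2+c[1]**2))
rect("pink",P,b(.28,.42,.12,.25,.05,.08))
# drawer interior from the top camera
im,d=ctrl.camera("top");p=ctrl.camera_params("top");P=cloud(p,d); cv2.imwrite("pics/top3.png",im)
X,Y,Z=P[...,0],P[...,1],P[...,2];h=cv2.cvtColor(im,cv2.COLOR_BGR2HSV).astype(int)
rect("front+sides top",P,b(.42,.6,0,.25,.07,.095)); rect("front top",P,b(.42,.48,0,.25,.082,.095)); rect("floor",P,b(.42,.6,0,.25,.015,.028)); rect("blue top",P,b(.55,.85,-.02,.25,.096,.105)&(h[...,0]>100)&(h[...,0]<130)); rect("bar",P,b(.4,.435,.05,.18,.056,.075))
E
python3 l.py; python3 plan.py
```

```text
rim 792 z 0.0417 rect [0.3823 0.3052] [59.1 58.8] 21.5
pan z>15 1481 z 0.0386 rect [0.3739 0.3072] [59.1 76.3] 76.9
handle 635 z 0.0348 rect [0.3202 0.2911] [62.  10.8] 13.2
circ 755 [0.3825 0.3053] 0.028144434092146002
pink 1872 z 0.0655 rect [0.3778 0.1647] [ 55.7 120.4] 36.2
front+sides top 1185 z 0.0843 rect [0.5123 0.1055] [202.1 183.2] 87.1
front top 613 z 0.0881 rect [0.4678 0.1118] [194.   23.3] 85.2
floor 3426 z 0.0228 rect [0.5353 0.097 ] [179.3 145.1] 83.9
blue top 6359 z 0.1007 rect [0.6942 0.0913] [199.  186.1] 85.0
bar 261 z 0.0673 rect [0.4268 0.1156] [108.9  21.8] 85.4
t 19.85 p [0.3758 0.3046 0.1763] tilt [-0.  0.] q [-1.45  0.54  0.89  2.05 -0.58  0.82 -1.51]
```

View pics/w6.png

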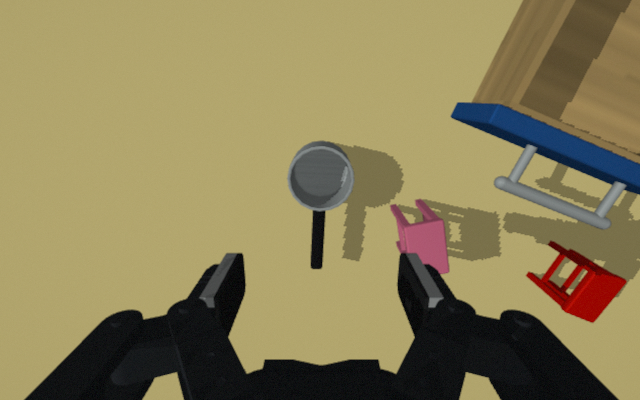

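View pics/top3.png

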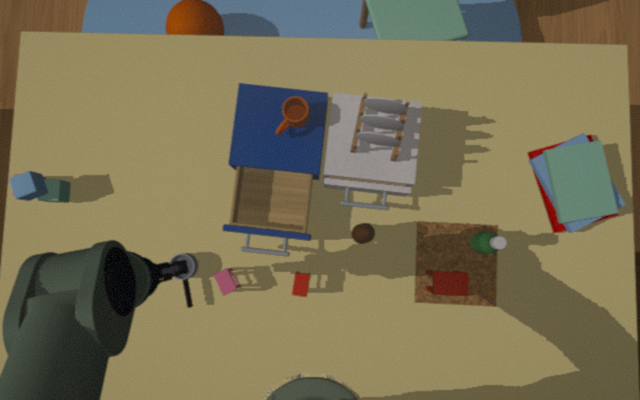

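The wrist view shows the saucepan at (320,176) with its handle towards (317,267), clear of the pink stool at (425,245). The top view shows the drawer open and empty at (272,197), and the bottle (485,242) and stool (450,283) on the mat. I'll centre over the cup, go down and grip it.

```bash
python3 plan.py .382 .3053 .10 -76.8 .04
```

```text
t 19.85 p [0.3758 0.3046 0.1763] tilt [-0.  0.] q [-1.45  0.54  0.89  2.05 -0.58  0.82 -1.51]
-> [0.382  0.3053 0.1   ] yaw -76.8 rows 2
[0.0031, 0.0005, 0.0381] 1.41
[0.0031, 0.0004, 0.0381] 1.41
```

Emit:
{"name": "drive_tool", "arguments": {
  "series": [
    {"gripper": 0.86, "delta_pos": [0.003, 0.0005, 0.02], "turn": [0, 0, 1.4]},
    {"gripper": 0.86, "delta_pos": [0.003, 0.0005, 0.04], "turn": [0, 0, 1.4]},
    {"gripper": 0.86, "delta_pos": [0, 0, 0.04], "turn": [0, 0, 0]},
    {"gripper": 0.86, "delta_pos": [0, 0, 0.04], "turn": [0, 0, 0]},
    {"gripper": 0.86, "delta_pos": [0, 0, 0.016], "turn": [0, 0, 0]},
    {"gripper": 0.86, "delta_pos": [0, 0, 0.006], "turn": [0, 0, 0]},
    {"gripper": 0.86, "delta_pos": [0, 0, 0], "turn": [0, 0, 0]},
    {"gripper": 0.86, "delta_pos": [0, 0, 0], "turn": [0, 0, 0]}
  ]
}}

```text
clock: 20.65
ee_pos: [0.3822, 0.306, 0.0153]
tcp_rot: [-0.0, 0.993, 0.115, 0.0]
contact_force: [0.4, 0.6, -0.1]
width: 0.0735
finger_force: 0.0
```

Emit:
{"name": "drive_tool", "arguments": {
  "force": 40,
  "series": [
    {"gripper": 0.86, "delta_pos": [0, 0, 0.005], "turn": [0, 0, 0]},
    {"gripper": 0.5, "delta_pos": [0, 0, 0], "turn": [0, 0, 0]},
    {"gripper": 0.5, "delta_pos": [0, 0, 0], "turn": [0, 0, 0]},
    {"gripper": 0.5, "delta_pos": [0, 0, 0], "turn": [0, 0, 0]},
    {"gripper": 0.5, "delta_pos": [0, 0, 0], "turn": [0, 0, 0]},
    {"gripper": 0.5, "delta_pos": [0, 0, -0.02], "turn": [0, 0, 0]},
    {"gripper": 0.5, "delta_pos": [0, 0, -0.04], "turn": [0, 0, 0]},
    {"gripper": 0.5, "delta_pos": [0, 0, -0.04], "turn": [0, 0, 0]},
    {"gripper": 0.5, "delta_pos": [0, 0, -0.04], "turn": [0, 0, 0]},
    {"gripper": 0.5, "delta_pos": [0, 0, -0.02], "turn": [0, 0, 0]},
    {"gripper": 0.5, "delta_pos": [0, 0, 0], "turn": [0, 0, 0]},
    {"gripper": 0.5, "delta_pos": [0, 0, 0], "turn": [0, 0, 0]}
  ]
}}

```text
clock: 21.85
ee_pos: [0.3813, 0.3062, 0.1692]
tcp_rot: [-0.0, 0.993, 0.115, -0.0]
contact_force: [0.3, 0.2, -1.2]
width: 0.06
finger_force: 43.7
```

```bash
python3 plan.py .5347 .137 .165 -5 .035
```

```text
t 21.85 p [0.3813 0.3062 0.1692] tilt [-0.     0.001] q [-1.44  0.56  0.9   2.04 -0.61  0.82 -1.52]
-> [0.5347 0.137  0.165 ] yaw -5.0 rows 11
[0.0055, 0.01, 0.0002] -3.59
[0.0098, 0.0206, 0.0004] -7.18
[0.0071, 0.0217, 0.0004] -7.18
[0.0044, 0.0224, 0.0004] -7.18
[0.0015, 0.0228, 0.0004] -7.18
[-0.0013, 0.0228, 0.0004] -7.18
[-0.0042, 0.0225, 0.0004] -7.18
[-0.0069, 0.0218, 0.0004] -7.18
[-0.0096, 0.0207, 0.0004] -7.18
[-0.0121, 0.0194, 0.0004] -7.18
[-0.0072, 0.0088, 0.0002] -3.59
```

Emit:
{"name": "drive_tool", "arguments": {
  "series": [
    {"gripper": 0.5, "delta_pos": [0.0055, 0.01, 0], "turn": [0, 0, -3.59]},
    {"gripper": 0.5, "delta_pos": [0.0098, 0.0206, 0], "turn": [0, 0, -7.18]},
    {"gripper": 0.5, "delta_pos": [0.0071, 0.0217, 0], "turn": [0, 0, -7.18]},
    {"gripper": 0.5, "delta_pos": [0.0044, 0.0224, 0], "turn": [0, 0, -7.18]},
    {"gripper": 0.5, "delta_pos": [0.0015, 0.0228, 0], "turn": [0, 0, -7.18]},
    {"gripper": 0.5, "delta_pos": [-0.0013, 0.0228, 0], "turn": [0, 0, -7.18]},
    {"gripper": 0.5, "delta_pos": [-0.0042, 0.0225, 0], "turn": [0, 0, -7.18]},
    {"gripper": 0.5, "delta_pos": [-0.0069, 0.0218, 0], "turn": [0, 0, -7.18]},
    {"gripper": 0.5, "delta_pos": [-0.0096, 0.0207, 0], "turn": [0, 0, -7.18]},
    {"gripper": 0.5, "delta_pos": [-0.0121, 0.0194, 0], "turn": [0, 0, -7.18]},
    {"gripper": 0.5, "delta_pos": [-0.0072, 0.0088, 0], "turn": [0, 0, -3.59]},
    {"gripper": 0.5, "delta_pos": [0, 0, 0], "turn": [0, 0, 0]},
    {"gripper": 0.5, "delta_pos": [0, 0, 0], "turn": [0, 0, 0]}
  ]
}}

```text
clock: 23.15
ee_pos: [0.5342, 0.1367, 0.1683]
tcp_rot: [-0.001, 0.738, 0.675, -0.001]
contact_force: [-0.0, -0.1, -0.7]
width: 0.0597
finger_force: 43.7
```

```bash
python3 - <<'E'
from w import *
p,im,d,P,h=look("w7"); X,Y,Z=P[...,0],P[...,1],P[...,2];H,S,V=h[...,0],h[...,1],h[...,2]
b=lambda x0,x1,y0,y1,z0,z1:(d>0)&(X>x0)&(X<x1)&(Y>y0)&(Y<y1)&(Z>z0)&(Z<z1)
rect("pan handle",P,b(.45,.62,0,.12,.15,.21)&(V<70)); rect("floor",P,b(.42,.62,0,.25,.012,.03)); 
blue=(H>100)&(H<130)&(S>100)
rect("unit top",P,b(.55,.75,-.02,.25,.096,.105)&blue); rect("front top",P,b(.42,.5,0,.25,.082,.095)&blue)
for c in [(.02,),(.10,),(.19,)]:
    y=c[0]
    q=P[b(.42,.5,y,y+.02,.082,.095)&blue]; u=P[b(.55,.75,y,y+.02,.096,.105)&blue]
    print(y,len(q),np.percentile(q[:,0],[1,99]) if len(q) else 0,len(u),np.percentile(u[:,0],1) if len(u) else 0)
s=P[b(.49,.58,-.02,.25,.07,.085)]; print(len(s),np.percentile(s[:,1],[1,99]) if len(s) else 0)
E
python3 plan.py .5347 .137 .165 -5 .035
```

```text
pan handle 181 z 0.1932 rect [0.5299 0.0975] [ 6.4 11.3] 85.4
floor 12531 z 0.022 rect [0.5434 0.127 ] [149.1 162.2] 86.1
unit top 38430 z 0.0999 rect [0.6767 0.0913] [200.  150.3] 85.1
front top 3199 z 0.0874 rect [0.4643 0.1102] [193.1  15.4] 85.0
0.02 128 [0.4585 0.4652] 531 0.677785876136557
0.1 431 [0.4569 0.4722] 5386 0.6038657156250031
0.19 560 [0.4648 0.4796] 824 0.6104163559273836
1276 [-0.0171  0.1922]
t 23.2 p [0.5341 0.1371 0.1685] tilt [-0.002 -0.   ] q [-0.71  0.54  0.5   1.87 -0.34  0.82 -0.13]
-> [0.5347 0.137  0.165 ] yaw -5.0 rows 1
[-0.0, 0.0006, 0.0035] -0.11
```

View pics/w7.png

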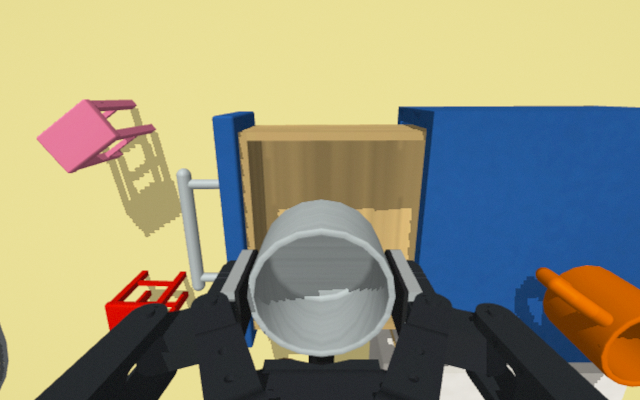

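The wrist view shows the cup held at (318,290) over the open drawer, with the floor from (245,125) to (420,250) clear. It sits about 4 mm too near the drawer front. That was one picture over the viewing limit, so from here I'll check by numbers only. Shift 4 mm and lower.

Emit:
{"name": "drive_tool", "arguments": {
  "series": [
    {"gripper": 0.5, "delta_pos": [0, 0.004, 0.015], "turn": [0, 0, 0]},
    {"gripper": 0.5, "delta_pos": [0, 0, 0.035], "turn": [0, 0, 0]},
    {"gripper": 0.5, "delta_pos": [0, 0, 0.035], "turn": [0, 0, 0]},
    {"gripper": 0.5, "delta_pos": [0, 0, 0.025], "turn": [0, 0, 0]},
    {"gripper": 0.5, "delta_pos": [0, 0, 0.012], "turn": [0, 0, 0]},
    {"gripper": 0.5, "delta_pos": [0, 0, 0.006], "turn": [0, 0, 0]},
    {"gripper": 0.5, "delta_pos": [0, 0, 0.003], "turn": [0, 0, 0]},
    {"gripper": 0.5, "delta_pos": [0, 0, 0], "turn": [0, 0, 0]},
    {"gripper": 0.5, "delta_pos": [0, 0, 0], "turn": [0, 0, 0]}
  ]
}}

```text
clock: 24.1
ee_pos: [0.5394, 0.1364, 0.0391]
tcp_rot: [0.0, 0.737, 0.675, 0.001]
contact_force: [0.1, -0.3, -1.4]
width: 0.0599
finger_force: 43.7
```

Emit:
{"name": "drive_tool", "arguments": {
  "series": [
    {"gripper": 0.5, "delta_pos": [0, 0, 0.003], "turn": [0, 0, 0]},
    {"gripper": 0.5, "delta_pos": [0, 0, 0.002], "turn": [0, 0, 0]},
    {"gripper": 0.5, "delta_pos": [0, 0, 0], "turn": [0, 0, 0]}
  ]
}}

```text
clock: 24.4
ee_pos: [0.5389, 0.1363, 0.0332]
tcp_rot: [-0.0, 0.737, 0.675, -0.0]
contact_force: [-1.0, 0.0, -0.9]
width: 0.06
finger_force: 43.7
```

Emit:
{"name": "drive_tool", "arguments": {
  "series": [
    {"gripper": 0.5, "delta_pos": [0, 0, 0.0015], "turn": [0, 0, 0]},
    {"gripper": 0.5, "delta_pos": [0, 0, 0], "turn": [0, 0, 0]}
  ]
}}

```text
clock: 24.6
ee_pos: [0.5392, 0.1362, 0.032]
tcp_rot: [0.0, 0.737, 0.675, 0.0]
contact_force: [1.5, -0.2, 2.2]
width: 0.0601
finger_force: 43.9
```

Emit:
{"name": "drive_tool", "arguments": {
  "series": [
    {"gripper": 0.75, "delta_pos": [0, 0, 0], "turn": [0, 0, 0]},
    {"gripper": 0.8, "delta_pos": [0, 0, 0], "turn": [0, 0, 0]},
    {"gripper": 0.8, "delta_pos": [0, 0, 0], "turn": [0, 0, 0]},
    {"gripper": 0.8, "delta_pos": [0, 0, -0.02], "turn": [0, 0, 0]},
    {"gripper": 0.8, "delta_pos": [0, 0, -0.04], "turn": [0, 0, 0]},
    {"gripper": 0.8, "delta_pos": [0, 0, -0.04], "turn": [0, 0, 0]},
    {"gripper": 0.5, "delta_pos": [0, 0, -0.04], "turn": [0, 0, 0]},
    {"gripper": 0.0, "delta_pos": [0, 0, 0], "turn": [0, 0, 0]},
    {"gripper": 0.0, "delta_pos": [0, 0, 0], "turn": [0, 0, 0]}
  ]
}}

```text
clock: 25.5
ee_pos: [0.539, 0.1366, 0.1724]
tcp_rot: [0.0, 0.737, 0.676, 0.001]
contact_force: [0.4, -0.4, 0.1]
width: 0.0248
finger_force: 0.0
```

```bash
python3 - <<'E'
from w import *
p,im,d,P,h=look("w8"); X,Y,Z=P[...,0],P[...,1],P[...,2];H,S,V=h[...,0],h[...,1],h[...,2]
b=lambda x0,x1,y0,y1,z0,z1:(d>0)&(X>x0)&(X<x1)&(Y>y0)&(Y<y1)&(Z>z0)&(Z<z1)
rect("pan rim",P,b(.49,.585,.09,.18,.057,.072)&(S<80)&(V>60)); rect("handle",P,b(.48,.58,0,.12,.04,.065)&(V<60)); 
rect("front top",P,b(.42,.5,0,.25,.082,.095)&(H>100)&(H<130))
print(ctrl.get_obs()["width"])
E
python3 plan.py .392 .1165 .18 -5 .04
```

```text
pan rim 1041 z 0.0636 rect [0.5365 0.1361] [59.4 59.2] 40.1
handle 720 z 0.0568 rect [0.5307 0.0726] [60.9 10.6] 84.5
front top 3906 z 0.0874 rect [0.4643 0.1314] [151.   15.6] 85.0
0.017569105157430924
t 25.55 p [0.5386 0.1364 0.1714] tilt [-0.  0.] q [-0.71  0.54  0.51  1.86 -0.34  0.83 -0.12]
-> [0.392  0.1165 0.18  ] yaw -5.0 rows 6
[-0.0033, -0.0144, -0.0009] -0.0
[-0.0065, -0.0289, -0.0017] -0.0
[-0.0065, -0.0289, -0.0017] -0.0
[-0.0065, -0.0289, -0.0017] -0.0
[-0.0065, -0.0289, -0.0017] -0.0
[-0.0033, -0.0144, -0.0009] -0.0
```

The saucepan stands upright in the drawer: its rim is at z=.0636, where 0.064 is expected. Back to the bar to push the drawer shut.

```bash
python3 plan.py .4222 .1138 .17 -5 .03
```

```text
t 25.55 p [0.5386 0.1364 0.1714] tilt [-0.  0.] q [-0.71  0.54  0.51  1.86 -0.34  0.83 -0.12]
-> [0.4222 0.1138 0.17  ] yaw -5.0 rows 6
[-0.0033, -0.0114, 0.0001] -0.0
[-0.0065, -0.0228, 0.0003] -0.0
[-0.0065, -0.0228, 0.0003] -0.0
[-0.0065, -0.0228, 0.0003] -0.0
[-0.0065, -0.0228, 0.0003] -0.0
[-0.0033, -0.0114, 0.0001] -0.0
```

Emit:
{"name": "drive_tool", "arguments": {
  "series": [
    {"gripper": 0.3, "delta_pos": [-0.0033, -0.0114, 0], "turn": [0, 0, 0]},
    {"gripper": 0.3, "delta_pos": [-0.0065, -0.0228, 0], "turn": [0, 0, 0]},
    {"gripper": 0.3, "delta_pos": [-0.0065, -0.0228, 0], "turn": [0, 0, 0]},
    {"gripper": 0.3, "delta_pos": [-0.0065, -0.0228, 0], "turn": [0, 0, 0]},
    {"gripper": 0.3, "delta_pos": [-0.0065, -0.0228, 0], "turn": [0, 0, 0]},
    {"gripper": 0.3, "delta_pos": [-0.0033, -0.0114, 0], "turn": [0, 0, 0]},
    {"gripper": 0.3, "delta_pos": [0, 0, 0], "turn": [0, 0, 0]},
    {"gripper": 0.3, "delta_pos": [0, 0, 0], "turn": [0, 0, 0]}
  ]
}}

```text
clock: 26.35
ee_pos: [0.4232, 0.114, 0.1716]
tcp_rot: [0.0, 0.737, 0.676, 0.0]
contact_force: [-0.2, 0.1, -0.8]
width: 0.0254
finger_force: 0.0
```

```bash
python3 - <<'E'
from w import *
p,im,d,P,h=look("w9"); X,Y,Z=P[...,0],P[...,1],P[...,2];H,S,V=h[...,0],h[...,1],h[...,2]
b=lambda x0,x1,y0,y1,z0,z1:(d>0)&(X>x0)&(X<x1)&(Y>y0)&(Y<y1)&(Z>z0)&(Z<z1)
for y in(.09,.10,.11,.12,.13):
    s=P[b(.38,.45,y,y+.01,.058,.072)&(S<90)]
    if len(s)>5: print(y+.005,len(s),np.percentile(s[:,0],[2,98]))
E
python3 plan.py
```

```text
0.095 150 [0.413  0.4234]
0.10500000000000001 145 [0.4139 0.4242]
0.115 155 [0.4148 0.425 ]
0.125 157 [0.4158 0.4259]
0.135 171 [0.4166 0.4267]
t 26.4 p [0.4234 0.114  0.1717] tilt [ 0. -0.] q [-0.83  0.36  0.54  2.15 -0.29  0.7  -0.18]
```

Emit:
{"name": "drive_tool", "arguments": {
  "force": 60,
  "series": [
    {"gripper": 0.3, "delta_pos": [0, -0.0035, 0.018], "turn": [0, 0, 0]},
    {"gripper": 0.3, "delta_pos": [0, 0, 0.04], "turn": [0, 0, 0]},
    {"gripper": 0.3, "delta_pos": [0, 0, 0.04], "turn": [0, 0, 0]},
    {"gripper": 0.3, "delta_pos": [0, 0, 0.02], "turn": [0, 0, 0]},
    {"gripper": 0.3, "delta_pos": [0, 0, 0.007], "turn": [0, 0, 0]},
    {"gripper": 0.3, "delta_pos": [0, 0, 0], "turn": [0, 0, 0]},
    {"gripper": 0.0, "delta_pos": [0, 0, 0], "turn": [0, 0, 0]},
    {"gripper": 0.0, "delta_pos": [0, 0, 0], "turn": [0, 0, 0]},
    {"gripper": 0.0, "delta_pos": [0, 0, 0], "turn": [0, 0, 0]},
    {"gripper": 0.0, "delta_pos": [0, 0.005, 0], "turn": [0, 0, 0]},
    {"gripper": 0.0, "delta_pos": [0, 0.01, 0], "turn": [0, 0, 0]},
    {"gripper": 0.0, "delta_pos": [0, 0.012, 0], "turn": [0, 0, 0]},
    {"gripper": 0.0, "delta_pos": [0, 0.012, 0], "turn": [0, 0, 0]},
    {"gripper": 0.0, "delta_pos": [0, 0.012, 0], "turn": [0, 0, 0]},
    {"gripper": 0.0, "delta_pos": [0, 0.012, 0], "turn": [0, 0, 0]}
  ]
}}

```text
clock: 27.9
ee_pos: [0.4825, 0.1087, 0.0477]
tcp_rot: [-0.0, 0.737, 0.676, 0.0]
contact_force: [-1.7, -1.2, 8.7]
width: 0.0089
finger_force: 59.9
```

Emit:
{"name": "drive_tool", "arguments": {
  "series": [
    {"gripper": 0.0, "delta_pos": [0, 0.012, 0], "turn": [0, 0, 0]},
    {"gripper": 0.0, "delta_pos": [0, 0.012, 0], "turn": [0, 0, 0]},
    {"gripper": 0.0, "delta_pos": [0, 0.012, 0], "turn": [0, 0, 0]},
    {"gripper": 0.0, "delta_pos": [0, 0.012, 0], "turn": [0, 0, 0]},
    {"gripper": 0.0, "delta_pos": [0, 0.01, 0], "turn": [0, 0, 0]},
    {"gripper": 0.0, "delta_pos": [0, 0.006, 0], "turn": [0, 0, 0]},
    {"gripper": 0.0, "delta_pos": [0, 0.003, 0], "turn": [0, 0, 0]},
    {"gripper": 0.0, "delta_pos": [0, 0.002, 0], "turn": [0, 0, 0]},
    {"gripper": 0.0, "delta_pos": [0, 0, 0], "turn": [0, 0, 0]}
  ]
}}

```text
clock: 28.8
ee_pos: [0.5512, 0.1028, 0.0477]
tcp_rot: [0.0, 0.737, 0.676, 0.001]
contact_force: [1.2, -1.9, 5.3]
width: 0.0085
finger_force: 59.5
```

Almost shut. I'll keep pushing until the stop pushes back.

Emit:
{"name": "drive_tool", "arguments": {
  "series": [
    {"gripper": 0.0, "delta_pos": [0, 0.002, 0], "turn": [0, 0, 0]},
    {"gripper": 0.0, "delta_pos": [0, 0.002, 0], "turn": [0, 0, 0]},
    {"gripper": 0.0, "delta_pos": [0, 0.002, 0], "turn": [0, 0, 0]},
    {"gripper": 0.0, "delta_pos": [0, 0, 0], "turn": [0, 0, 0]}
  ]
}}

```text
clock: 29.2
ee_pos: [0.5533, 0.1026, 0.0475]
tcp_rot: [-0.003, 0.737, 0.676, -0.002]
contact_force: [-24.2, 0.6, 30.1]
width: 0.0089
finger_force: 62.3
```

Emit:
{"name": "drive_tool", "arguments": {
  "series": [
    {"gripper": 0.25, "delta_pos": [0, 0, 0], "turn": [0, 0, 0]},
    {"gripper": 0.25, "delta_pos": [0, -0.003, 0], "turn": [0, 0, 0]},
    {"gripper": 0.25, "delta_pos": [0, 0, 0], "turn": [0, 0, 0]},
    {"gripper": 0.25, "delta_pos": [0, 0, -0.02], "turn": [0, 0, 0]},
    {"gripper": 0.25, "delta_pos": [0, 0, -0.04], "turn": [0, 0, 0]},
    {"gripper": 0.25, "delta_pos": [0, 0, -0.04], "turn": [0, 0, 0]},
    {"gripper": 0.25, "delta_pos": [0, -0.02, -0.04], "turn": [0, 0, 0]},
    {"gripper": 0.25, "delta_pos": [0, -0.04, 0], "turn": [0, 0, 0]},
    {"gripper": 0.25, "delta_pos": [0, -0.04, 0], "turn": [0, 0, 0]},
    {"gripper": 0.25, "delta_pos": [0, 0, 0], "turn": [0, 0, 0]}
  ]
}}

```text
clock: 30.2
ee_pos: [0.4498, 0.1114, 0.1869]
tcp_rot: [-0.001, 0.737, 0.676, -0.001]
contact_force: [0.2, 0.3, 0.2]
width: 0.0215
finger_force: 0.0
```

```bash
python3 - <<'E'
from w import *
o=ctrl.get_obs();print(o["clock"],o["ee_pos"],o["contact_force"])
p,im,d,P,h=look("w10"); X,Y,Z=P[...,0],P[...,1],P[...,2];S=h[...,1];H=h[...,0]
b=lambda x0,x1,y0,y1,z0,z1:(d>0)&(X>x0)&(X<x1)&(Y>y0)&(Y<y1)&(Z>z0)&(Z<z1)
for y in(.09,.11,.13):
    s=P[b(.5,.575,y,y+.01,.058,.072)&(S<90)]
    if len(s)>5: print("bar",y+.005,len(s),np.percentile(s[:,0],[2,50,98]))
for c in("scene","top"):
    im,d=ctrl.camera(c);p=ctrl.camera_params(c);P=cloud(p,d);X,Y,Z=P[...,0],P[...,1],P[...,2]
    h=cv2.cvtColor(im,cv2.COLOR_BGR2HSV).astype(int);H,S=h[...,0],h[...,1]
    rect("cap",P,b(.41,.5,-.43,-.34,.12,.145))
    rect("stool",P,b(.3,.45,-.4,-.2,.085,.11)&((H<8)|(H>172))&(S>150))
    rect("mill",P,b(.4,.54,-.16,-.04,.08,.13))
    rect("fronttop",P,b(.55,.62,0,.22,.08,.095)&(H>100)&(H<130))
    for q in("mug","rack","saucepan"):
        for r in ctrl.pinpoint(q,c)[:1]: print(q,round(r["score"],2),np.round(r["centre"]))
E
```

```text
30.2 [0.4498 0.1114 0.1869] [0.1635 0.3338 0.1511]
bar 0.095 150 [0.5462 0.5499 0.5564]
bar 0.115 155 [0.548  0.5516 0.5578]
bar 0.135 178 [0.5496 0.5539 0.5717]
cap 185 z 0.1322 rect [ 0.4568 -0.3838] [27.3 26.3] 73.7
stool 704 z 0.0978 rect [ 0.3673 -0.2907] [75.4 50.1] 89.9
mill 369 z 0.1061 rect [ 0.4743 -0.1047] [42.7 36.6] 77.0
fronttop 240 z 0.088 rect [0.593  0.0977] [195.   14.4] 87.9
mug 0.56 [379. 256.]
rack 0.64 [284. 273.]
cap 162 z 0.1336 rect [ 0.4545 -0.3829] [25.2 27. ] 2.0
stool 818 z 0.0988 rect [ 0.364  -0.2899] [75.4 49.1] 89.2
mill 326 z 0.1099 rect [ 0.4677 -0.1032] [41.3 42.6] 45.5
fronttop 651 z 0.0882 rect [0.5948 0.0986] [192.4  16.3] 85.0
mug 0.95 [295. 118.]
rack 0.92 [376. 133.]
```

The bar is back at its shut position, the bottle and stool stand on the mat, and the mill, mug and rack haven't moved.

```bash
python3 -c "
from plant import ctrl
print(ctrl.close_job())"
```

```text
the job is handed in; nothing more can be done
None
```

The job is handed in at about 30 s on the robot's clock: the bottle and large red stool stand on the mat, and the saucepan is upright in the blue drawer, which is pushed shut to its stop. I viewed 11 pictures, one more than the 10 allowed.

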